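# Lay a stained whole-mount slide on the draining stand with the slide lifter

### The job

The big stained glass slide lying across the two bars of the staining rack must not be touched by the gripper: take the slide lifter from its rubber mat, slide its blade under the slide between the bars, lift it off and lay it gently, section side up, flat on the two sloping rails of the wire draining stand with its lower edge just inside the turned-up toes. Then draw the lifter out from under it and lay the lifter back with its whole blade flat on the mat. Leave the two small bottles where they stand.

Things in the scene. Friction and masses are not known exactly. Their poses are not given: they have to be found in the camera images.
- plate: Rectangular clear glass slide, 80 (x) x 100 (y) x 4 mm, 75 g, with a frosted white strip along one y edge and a purple-pink section on top. Origin: centre of its underside; z is up out of the stained face. It lies loose across the rack's two bars, its y across them.
- lifter: Steel slide lifter, black handle, 140 g, lying stably blade-down on the mat. Origin: centre of the blade's underside; x to the tip, z up. Blade 100 (x -50..50) x 48 x 2.5 mm, flat; at x -50 its heel turns up 12 mm, a stop for the slide. A 14 mm wide neck climbs from the heel to x -78, z 46; from there the handle rises backward at 25 degrees to x -174, z 94.
- lifter_grip (a point): Middle of the front half of the lifter's handle, at lifter x -115, y 0, z 66 mm. The handle here is 16 mm wide (along lifter y), 20 mm high, with flat sides; pinch it across y.
- rack: Steel staining rack, fixed. Trough 150 (x) x 116 (y) mm, 24 mm high at the rim. Two 6 mm bars run along x, full length, at y = +-36 mm, tops at z 45, on uprights at x = +-75. Origin: centre of the underside, z = 0; x points away from the robot. From the front, between the bars (66 mm clear) and from z 24 up to the slide's underside at z 45, it is open.
- stand: Draining stand of 6 mm wire, fixed. Origin under its middle, z = 0; x points away from the robot. Two rails at y = +-36 mm climb along +x at 35 degrees from the toes (x -55, rail top z 100) to x 47, z 172. Between them is nothing but a cross wire at the top end (125 mm up) and two at bench height. Each toe turns up 10 mm, square to the rail.
- stand_bed (a point): Point midway between the two toes of the stand, on the plane of the rails' top. x runs up the slope (35 degrees), y to the left, z out of the slope. A slide resting against the toes has its origin at x 40, y 0, z 0 mm in this frame.
- mat: Black rubber mat on the bench near its front edge, fixed, 150 (x) x 84 (y) x 3 mm. Origin: centre of its underside.
- stain_bottle: Small amber dropper bottle, black cap, 29 mm wide, 63 mm high, loose; bystander in front of the right-hand microscope. Origin: centre of its base.
- oil_bottle: Small clear bottle, white cap, 29 mm wide, 63 mm high, loose; bystander in front of the right-hand microscope. Origin: centre of its base.
- microscope_1: The right-hand one of the two microscopes, fixed; keep clear of it. Its foot and stage fill about x 0.56 to 0.85, y -0.08 to 0.14 m; its eyepieces overhang at z 0.30 to 0.39 m over x 0.47 to 0.62, y 0.02 to 0.13 m. Origin: middle of its foot.

How it is judged:
On the way, in this order (a step that is already met when the one before it is completed fails the run):
1. the slide is carried clear of the rack on the lifter's blade (z of plate in the frame of rack above 0.065 m and contact force between plate and lifter above 0.2 N and contact force between plate and rack below 0.02 N and angle between plate's own z axis and vertical below 0.8 rad), for 0.2 s.
2. the slide lies flat on the stand's rails, inside the toes, and no longer touches the lifter (x of plate in the frame of stand_bed between 0.036 and 0.058 m and y of plate in the frame of stand_bed between -0.012 and 0.012 m and z of plate in the frame of stand_bed between -0.004 and 0.004 m and angle between the z axis of plate and the z axis of stand_bed, either way round below 0.06 rad and angle between the x axis of plate and the x axis of stand_bed, either way round below 0.15 rad and angle between plate's own z axis and vertical below 0.8 rad and contact force between plate and stand above 0.1 N and contact force between lifter and plate below 0.02 N), for 0.2 s.
At the end, for the whole second after the job is handed in: Slide at rest, section up, flat on both rails (4 mm, 3.4 deg, squareness 8.6 deg), lower edge 4 mm short of to 18 mm above the toes, within 12 mm of the centre line; lifter at rest, blade flat (3.4 deg) on the mat, centre within 27 (x), 22 mm (y) and 14 deg of the mat's, off the slide (all of step 2 and x of lifter in the frame of mat between -0.027 and 0.027 m and y of lifter in the frame of mat between -0.022 and 0.022 m and z of lifter in the frame of mat between 0 and 0.007 m and angle between lifter's own z axis and vertical below 0.06 rad and angle between the x axis of lifter and the x axis of mat, either way round below 0.25 rad and linear speed of each of plate, lifter below 0.02 m/s and angular speed of each of plate, lifter below 0.2 rad/s); the robot touches nothing.
It fails at once if the gripper's fingers or the arm touch the slide (contact force between any of the fingers, the arm and plate above 0.3 N).
It fails at once if the slide is tipped over (angle between plate's own z axis and vertical above 1 rad).
It fails at once if the slide is dropped or struck hard onto something (contact force between plate and anything else above 25 N).
It fails at once if one of the two small bottles is disturbed (distance of any of stain_bottle, oil_bottle from where it was at the start of the episode above 0.02 m or angle between any of stain_bottle, oil_bottle's own z axis and vertical above 0.3 rad).
It also fails if it takes over 64 s, if anything falls off the work surface, if the arm or the gripper's body presses on something with over 40 N, if the wrist force passes 120 N, or if a joint passes its speed limit or range.

### The arm

A 6-joint arm with a two-finger parallel gripper is mounted at the origin on a cart in front of the work surface, level with it; the furniture and walls round the work are solid. World frame = base frame: x ahead of the robot, y to its left, z up, the work surface at z = 0. Lengths are in m, angles in rad, forces in N, time in s.
With the tool pointing down it reaches from about 0.325 to 0.925 m from the base axis. Payload 3.1 kg.
Tool frame: the origin (TCP) lies at the very end of the fingers, on their centre line; the grasp point (between the pads) lies 19 mm behind it (ctrl.pinch_z is the distance from the TCP to the grasp point, in m); z points along the fingers, y is the line along which they close (so a half turn about z gives the same grasp; the last joint's range is limited). The gripper opens to 85 mm and grips with 20 to 120 N. Pads are 22 mm wide; open, the fingers measure 114 mm over their backs; the gripper's body (76 mm by 85 mm) begins 54 mm behind the grasp point. The pads swing forward as they close: fully open they stand 13 mm farther back than shut.
Start: joints at [1.077, 0.217, 1.613, -0, 1.311, -0.112], TCP at [0.233, 0.58, 0.231] pointing down, gripper open.
Joint ranges: [-2.75, 2.75], [-0.78, 2.1], [0.31, 2.55], [-1.13, 4.27], [0.13, 2.63], [-2.58, 2.58]. Speed limits (rad/s): [2.79, 2.79, 3.14, 3.14, 3.14, 3.14].

### API

Orientations are given as a rotation vector (axis times angle).
In Python, from plant import ctrl, cams, workorder gives the robot as it stands.
- The arm moves only by the tool step_arm, never from a script. Its argument "steps" is a list of rows, each an object with "dp": the shift along the tool's x, y, z each as a share of 0.4 m, from -1 to 1, a list of three; "angular": the turn, a rotation vector about the tool's x, y, z each as a share of 90 degrees, from -1 to 1, a list of three. A call has 1 to 20 rows; each row is the pose to reach, as a shift and turn from the pose commanded when the call began, along the tool's axes at that moment; what a row does not reach only later rows make up. A row lasts 1/8 s, in which the tool goes at most 62.5 mm and 10.7 degrees, less where a joint would pass 70% of its speed; a pose out of reach is approached as far as the arm can. A call with a number of a shift or a turn outside -1 to 1 is refused whole. A call with a gripper value outside its range is refused whole. "fingers" is the opening, from 0 (shut) to 1 (fully open), set as the call begins (left out, the last holds). The fingers move at their own pace and stop on an object; the grip force is fixed at half the most. Time passes only in rows, so rows that repeat a pose let the fingers close. It gives the time, the measured TCP pose, the force, the opening and the grip force at its end, in the units of the state.
- ctrl.get_obs(): the state, without advancing time (a new reading comes with each control period).
- cams.get_image(name): name is "scene" or "side" or "wrist"; returns the picture (384x512x3 uint8, red, green, blue); there is no depth.
- cams.camera_params(name): a dict with "vfov" (degrees; the focal length in pixels is half the picture's height over the tangent of half this angle, whatever the lens; pixels are square), "cx", "cy" (the principal point, pixels), "D" ([k1, k2, p1, p2, k3] as OpenCV has them; the pictures are not rectified), "pose" (4x4, takes a point from camera to world coordinates). Camera axes: x right, y down, z forward; pixel columns grow to the right and rows downward; lengths in m; the calibration is good to about 2 mm. A picture is of the moment at which its call begins: read the wrist's pose just before it. camera_params takes no time and is no camera call; for the wrist camera it gives the pose at the moment of the call.
- workorder.sign_off(): hands the job in; it is judged then, once.
The state is a dict: "time": time; "joint_positions": joint angles; "qvel": joint speeds; "tau": joint torques, N m; "eef_pos": TCP position; "tcp_rot": TCP orientation; "force": force on the tool from outside, world axes, zero at the start; "moment": the same for the moment, N m; "finger_gap": opening from 0.0 (shut) to 1.0 (fully open); "grip_force": force on a finger pad.
Only numpy, scipy, OpenCV 4.12 (cv2) and the standard library are available. Lean on these libraries where they do the work, as an engineer would, in place of code of your own. Each camera call takes 0.05 s, during which the arm holds its last target. There are 200 camera calls.

## Working session

There is one attempt and no reset: what is moved stays moved. The work goes in short steps, Python scripts to look and compute and a tool call to move; the robot and the scene stay as the last step left them, time stands still between calls to the robot, and variables do not carry over. Pictures are saved under pics/ and viewed, at most 10 in all, crops included, and the job is handed in when it is done.

Besides the shell and the picture viewer there is one more tool, called after "Call:" by a JSON object that holds its "name" and its "arguments". step_arm: Moves the arm, as the interface text tells. Its arguments: {"type":"object","properties":{"steps":{"type":"array"},"fingers":{"type":"number"}},"required":["steps"]}

```bash
ls; mkdir -p pics; python3 - <<'E'
from plant import ctrl,cams
import cv2
print(ctrl.get_obs(), ctrl.pinch_z)
for n in ("scene","side","wrist"):
    p=cams.camera_params(n); print(n,p)
    im=cams.get_image(n); cv2.imwrite(f"pics/{n}0.png",cv2.cvtColor(im,cv2.COLOR_RGB2BGR))
E
```

```text
pics
{'time': 0.0, 'joint_positions': array([ 1.07684427e+00,  2.17784932e-01,  1.61495671e+00,  7.43143494e-06,
        1.31129689e+00, -1.12187011e-01]), 'qvel': array([-0.00074766, -0.00012041, -0.00107766, -0.00082647, -0.00070379,
       -0.00110559]), 'tau': array([-1.50007043e-05, -3.96852529e+01, -3.03846073e+01, -1.23188370e-04,
        9.94421833e-03,  4.02293718e-07]), 'eef_pos': array([0.23242388, 0.5792832 , 0.2299374 ]), 'tcp_rot': array([-0.59590287, -3.08380636,  0.00366265]), 'force': array([0.28978033, 0.35898553, 0.55242104]), 'moment': array([ 0.02906783, -0.0284634 , -0.02670403]), 'grip_force': 0.0, 'finger_gap': 0.9992389253565406} 0.0187
scene {'vfov': 45.082953936540655, 'cx': 253.0318600484702, 'cy': 191.86642767130363, 'D': array([-0.02095406,  0.        ,  0.        ,  0.        ,  0.        ]), 'pose': array([[ 0.71047752, -0.29258691,  0.6400114 , -0.23440455],
       [-0.70363391, -0.28114321,  0.65257783, -0.6546867 ],
       [-0.01100087, -0.9139756 , -0.40562   ,  0.59562506],
       [ 0.        ,  0.        ,  0.        ,  1.        ]])}
side {'vfov': 44.733875617631334, 'cx': 243.91441556871175, 'cy': 188.44333525540367, 'D': array([-0.06388019,  0.        ,  0.        ,  0.        ,  0.        ]), 'pose': array([[ 0.95846652, -0.18148429,  0.22001223,  0.30500572],
       [-0.28497425, -0.57837745,  0.76437504, -0.69387984],
       [-0.01147195, -0.7953257 , -0.60607378,  0.7528727 ],
       [ 0.        ,  0.        ,  0.        ,  1.        ]])}
wrist {'vfov': 69.59063595535916, 'cx': 256.0902790422136, 'cy': 194.34674866616368, 'D': array([0.01563051, 0.        , 0.        , 0.        , 0.        ]), 'pose': array([[ 0.37176114,  0.88969437,  0.26502376,  0.16500213],
       [ 0.92832747, -0.35588139, -0.10750133,  0.60566288],
       [-0.0013263 ,  0.28599365, -0.95823059,  0.3727303 ],
       [ 0.        ,  0.        ,  0.        ,  1.        ]])}
```

View pics/scene0.png

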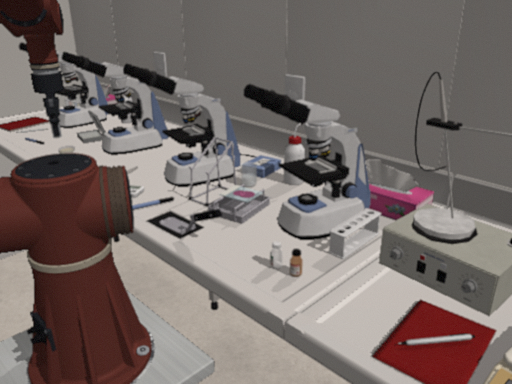

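View pics/side0.png

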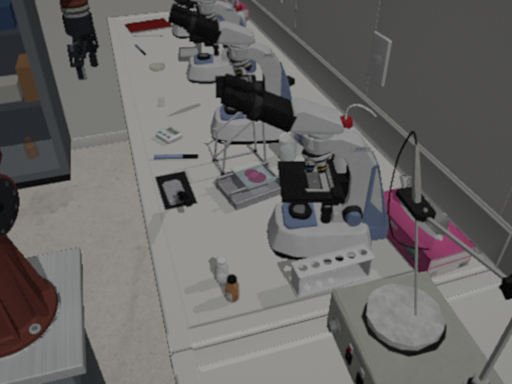

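The scene and side views show the mat with the lifter (side px ≈177,190), the rack with the slide (≈248,183), the stand behind it (≈240,135) and the bottles at ≈(222,268) and (232,288). I'll measure rough positions, then look with the wrist camera.

```bash
cat > h.py <<'E'
import numpy as np, cv2
from plant import ctrl,cams
from scipy.spatial.transform import Rotation as R
def KD(p):
    f=192/np.tan(np.radians(p['vfov'])/2)
    return np.array([[f,0,p['cx']],[0,f,p['cy']],[0,0,1]]),np.array(p['D'])
def ray(p,uv):
    K,D=KD(p); q=cv2.undistortPoints(np.array(uv,float).reshape(-1,1,2),K,D).reshape(-1,2)
    d=np.c_[q,np.ones(len(q))]@p['pose'][:3,:3].T
    return p['pose'][:3,3],d
def onz(p,uv,z):
    o,d=ray(p,uv); return o+d*((z-o[2])/d[:,2:])
def proj(p,X):
    K,D=KD(p); T=np.linalg.inv(p['pose'])
    return cv2.projectPoints(np.array(X,float).reshape(-1,1,3),cv2.Rodrigues(T[:3,:3])[0],T[:3,3],K,D)[0].reshape(-1,2)
def snap(n,f):
    p=cams.camera_params(n); im=cv2.cvtColor(cams.get_image(n),cv2.COLOR_RGB2BGR); cv2.imwrite('pics/'+f+'.png',im); return p,im
E
python3 - <<'E'
from h import *
p=cams.camera_params('side')
print(onz(p,[[159,178],[188,174],[196,204],[166,209],[177,190],[222,280],[232,299]],0).round(3))
print(onz(p,[[218,180],[271,165],[283,195],[237,206]],.024).round(3))
im=cv2.imread('pics/side0.png')
cv2.imwrite('pics/crop.png',cv2.resize(im[85:215,140:300],(800,600*650//600//1) if 0 else (738,600),interpolation=cv2.INTER_CUBIC))
o=ctrl.get_obs(); Rt=R.from_rotvec(o['tcp_rot']).as_matrix(); w=cams.camera_params('wrist')['pose']
print(Rt.round(3)); print((Rt.T@(w[:3,3]-o['eef_pos'])).round(3),(Rt.T@w[:3,:3]).round(3))
E
```

```text
[[ 0.368  0.371 -0.   ]
 [ 0.449  0.366  0.   ]
 [ 0.443  0.229  0.   ]
 [ 0.366  0.232  0.   ]
 [ 0.406  0.302  0.   ]
 [ 0.443 -0.038  0.   ]
 [ 0.449 -0.093  0.   ]]
[[0.515 0.281 0.024]
 [0.671 0.305 0.024]
 [0.656 0.17  0.024]
 [0.533 0.162 0.024]]
[[-0.928  0.373 -0.001]
 [ 0.373  0.928 -0.002]
 [ 0.    -0.002 -1.   ]]
[ 0.072 -0.001 -0.143] [[ 0.001 -0.958 -0.286]
 [ 1.     0.001  0.001]
 [-0.001 -0.286  0.958]]
```

View pics/crop.png

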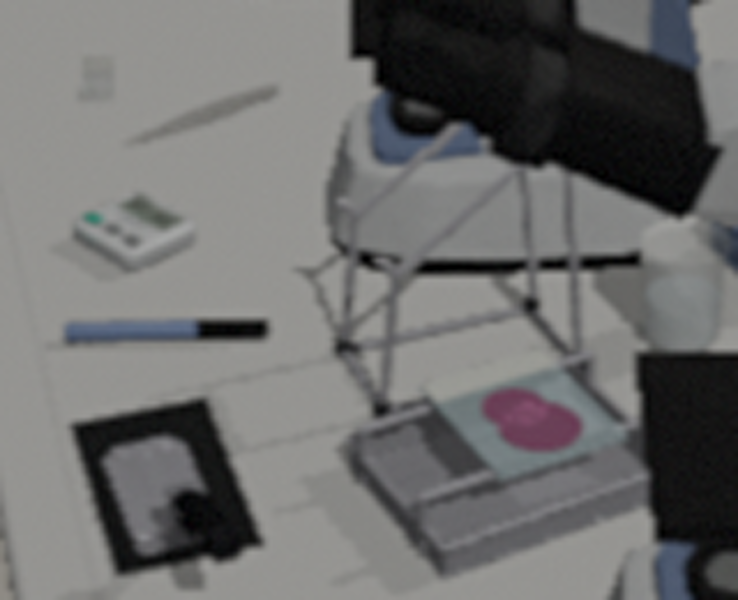

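The crop shows the lifter on the mat with its blade tip toward +y and its black handle toward -y. The slide lies across the bars near the rack's far end, and the stand is to the left of the rack. Next, an overhead wrist view.

Call:
{"name": "step_arm", "arguments": {"steps": [{"dp":[-0.73,-0.565,-0.175],"angular":[0,0,-0.243]},{"dp":[-0.73,-0.565,-0.175],"angular":[0,0,-0.243]},{"dp":[-0.73,-0.565,-0.175],"angular":[0,0,-0.243]},{"dp":[-0.73,-0.565,-0.175],"angular":[0,0,-0.243]},{"dp":[-0.73,-0.565,-0.175],"angular":[0,0,-0.243]},{"dp":[-0.73,-0.565,-0.175],"angular":[0,0,-0.243]},{"dp":[-0.73,-0.565,-0.175],"angular":[0,0,-0.243]},{"dp":[-0.73,-0.565,-0.175],"angular":[0,0,-0.243]},{"dp":[-0.73,-0.565,-0.175],"angular":[0,0,-0.243]},{"dp":[-0.73,-0.565,-0.175],"angular":[0,0,-0.243]}]}}

```text
time: 1.4
eef_pos: [0.4187, 0.2626, 0.3007]
tcp_rot: [0.004, -3.141, 0.0]
force: [-0.7, -0.5, 0.0]
finger_gap: 1.001
grip_force: 0.0
```

```bash
python3 - <<'E'
from h import *
o=ctrl.get_obs(); print(o['joint_positions'].round(3),o['qvel'].round(3))
p,im=snap('wrist','w1'); np.save('w1.npy',p['pose'])
cv2.imwrite('pics/w1r.png',cv2.resize(im,(800,600),interpolation=cv2.INTER_CUBIC)); print(p['pose'].round(3))
E
```

```text
[ 0.418 -0.118  1.833  0.     1.428 -1.155] [-0.003 -0.002 -0.003 -0.001 -0.002 -0.001]
[[-0.003  0.958  0.285  0.346]
 [ 1.     0.003  0.001  0.261]
 [ 0.     0.285 -0.958  0.443]
 [ 0.     0.     0.     1.   ]]
```

View pics/w1r.png

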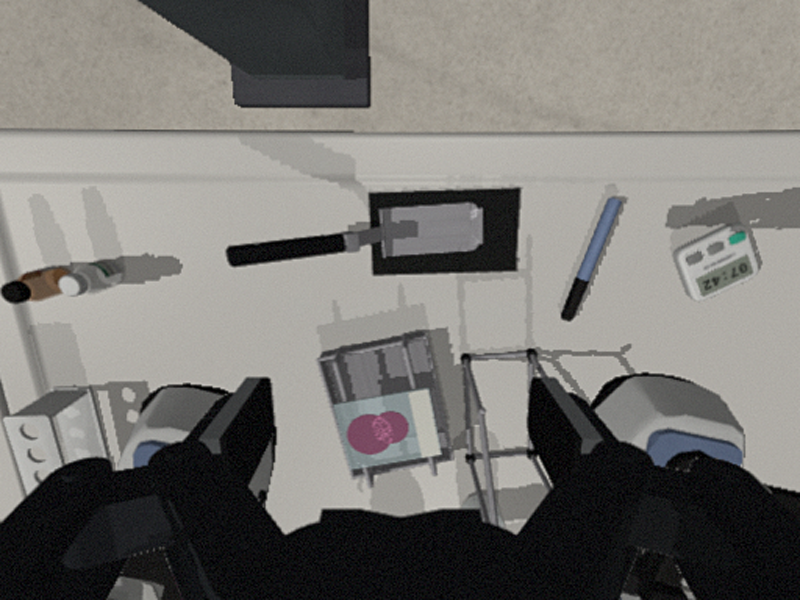

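The overhead wrist view (1.5625x scale) shows, in order:
- Mat: about (370-520, 188-275), with the blade at about (380-482, 203-255).
- Handle: runs to (230,255).
- Slide: corners about (333,402), (432,390), (445,460), (350,478).
- Stand: front feet at (465,357) and (532,352), with its rear hidden by the fingers.

I'll shift to see the stand.

Call:
{"name": "step_arm", "arguments": {"steps": [{"dp":[-0.075,0.25,-0.1],"angular":[0,0,0]},{"dp":[-0.075,0.25,-0.1],"angular":[0,0,0]},{"dp":[-0.075,0.25,-0.1],"angular":[0,0,0]},{"dp":[-0.075,0.25,-0.1],"angular":[0,0,0]}]}}

```text
time: 1.95
eef_pos: [0.4489, 0.3616, 0.3405]
tcp_rot: [0.002, -3.14, 0.002]
force: [-0.4, -0.0, 0.4]
finger_gap: 1.0
grip_force: 0.0
```

```bash
python3 - <<'E'
from h import *
o=ctrl.get_obs(); print(o['eef_pos'],o['qvel'].round(3))
p,im=snap('wrist','w2'); np.save('w2.npy',p['pose'])
c=im[150:350,120:390]; cv2.imwrite('pics/w2r.png',cv2.resize(c,None,fx=2.95,fy=2.95,interpolation=cv2.INTER_CUBIC)); print(p['pose'].round(3))
p['pose']=np.load('w1.npy'); im=cv2.imread('pics/w1.png'); hsv=cv2.cvtColor(im,cv2.COLOR_BGR2HSV)
# mat
m=(im.max(2)<45).astype(np.uint8); roi=np.zeros_like(m); roi[112:182,228:340]=1; m*=roi
cs,_=cv2.findContours(m,0,2); c=np.vstack([k for k in cs if cv2.contourArea(k)>50]); r=cv2.minAreaRect(c)
b=onz(p,cv2.boxPoints(r),.003); print('mat',b.round(4),b.mean(0).round(4),[np.linalg.norm(b[i]-b[i-1]).round(4) for i in range(4)])
E
```

```text
[0.44886208 0.36156701 0.34048455] [-0.018 -0.015  0.026 -0.001 -0.001  0.002]
[[-0.002  0.958  0.285  0.376]
 [ 1.     0.002 -0.     0.361]
 [-0.001  0.285 -0.958  0.483]
 [ 0.     0.     0.     1.   ]]
mat [[0.3623 0.2313 0.003 ]
 [0.3584 0.3768 0.003 ]
 [0.4397 0.3855 0.003 ]
 [0.444  0.232  0.003 ]] [0.4011 0.3064 0.003 ] [np.float64(0.0818), np.float64(0.1455), np.float64(0.0817), np.float64(0.1536)]
```

View pics/w2r.png

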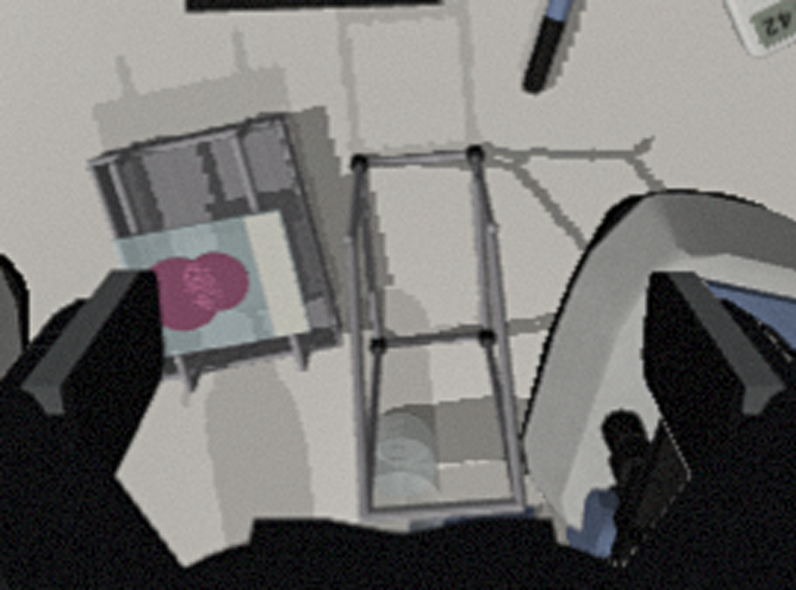

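The second view (crop scale 2.95, offset 120,150) shows the stand's front feet at crop (360,161) and (475,153), its toes at (350,232) and (492,227), and its top ends at (366,512) and (522,502). The rack bars run (120,165)→(190,388) and (238,130)→(305,368). I'll refine the edges in code.

```bash
cat >> h.py <<'E'
def edge(im,a,b,w=4,wire=False):
    """refine a line near a-b (pixels): strongest gradient (or wire centre) on perpendicular profiles"""
    g=cv2.GaussianBlur(cv2.cvtColor(im,cv2.COLOR_BGR2GRAY),(0,0),0.8).astype(np.float32)
    a=np.array(a,float);b=np.array(b,float);t=(b-a)/np.linalg.norm(b-a);n=np.array([-t[1],t[0]])
    s=np.linspace(.08,.92,40);k=np.arange(-w,w+.01,.25)
    P=a+(b-a)*s[:,None]; Q=(P[:,None]+n*k[None,:,None]).astype(np.float32)
    v=cv2.remap(g,Q[...,0],Q[...,1],1)
    if wire: d=-np.abs(v-np.median(v,1,keepdims=True)) ; d=np.abs(v-v[:,[0,-1]].mean(1,keepdims=True))
    else: d=np.abs(np.median(np.diff(v,axis=1),0))[None]*0+np.abs(np.gradient(v,axis=1))
    o=k[d.argmax(1)]
    pts=P+n*o[:,None]
    L=cv2.fitLine(pts.astype(np.float32),cv2.DIST_HUBER,0,.01,.01).ravel()
    r=np.abs((pts-L[2:])@np.array([-L[1],L[0]])); return L,np.median(r)
def isect(L,M):
    A=np.c_[L[:2],-M[:2]]; return L[2:]+L[:2]*np.linalg.solve(A,M[2:]-L[2:])[0]
def quad(im,c,w=4):
    E=[edge(im,c[i],c[(i+1)%4],w) for i in range(4)]
    print('  res',[round(float(e[1]),2) for e in E])
    return np.array([isect(E[i-1][0],E[i][0]) for i in range(4)])
E
python3 - <<'E'
from h import *
p1=cams.camera_params('wrist');p2=dict(p1);p1['pose']=np.load('w1.npy');p2['pose']=np.load('w2.npy')
i1=cv2.imread('pics/w1.png');i2=cv2.imread('pics/w2.png')
s=1/1.5625; c2=lambda q:np.array(q,float)/2.95+[120,150]
def show(n,q,p,z):
    b=onz(p,q,z)[:,:2]; print(n,(b*1000).round(1).tolist(),'c',(b.mean(0)*1000).round(1),'len',[(1000*np.linalg.norm(b[(i+1)%4]-b[i])).round(1) for i in range(4)],
      'ang',[np.degrees(np.arctan2(*(b[(i+1)%4]-b[i])[::-1])).round(1) for i in range(4)])
show('mat',quad(i1,np.array([[369,189],[520,187],[518,271],[373,275]])*s,3),p1,.003)
show('blade',quad(i1,np.array([[382,207],[480,202],[481,250],[383,256]])*s,3),p1,.0055)
show('plate',quad(i1,np.array([[333,403],[432,390],[448,462],[350,476]])*s,3),p1,.049)
show('plate2',quad(i2,c2([[117,239],[276,210],[311,333],[152,362]]),3),p2,.049)
# handle edges: top face outer edges
for n,a,b in (('hT',[230,247],[343,235]),('hB',[232,265],[345,248])):
    L,r=edge(i1,np.array(a)*s,np.array(b)*s,3);e=np.array([L[2:]-L[:2]*30,L[2:]+L[:2]*30]);print(n,r,e.round(1).tolist())
# bars in both
for n,a,b in (('barR',[118,163],[135,228]),('barL',[240,140],[256,205])):
    L,r=edge(i2,c2(a),c2(b),3,True);q=onz(p2,[L[2:]-L[:2]*10,L[2:]+L[:2]*10],.042)[:,:2]*1000
    d=q[1]-q[0];print(n,r,q.round(1).tolist(),np.degrees(np.arctan2(d[1],d[0])))
for n,a,b in (('railR',[352,245],[364,490]),('railL',[494,250],[517,480]),('top',[375,510],[515,501]),('front',[370,161],[465,154]),('rear',[388,345],[478,337])):
    L,r=edge(i2,c2(a),c2(b),3,True);print(n,round(float(r),2),L.round(3).tolist())
    np.save(n+'.npy',L)
E
```

```text
Traceback (most recent call last):
  File "h.py", line 34, in quad
    E=[edge(im,c[i],c[(i+1)%4],w) for i in range(4)]
       ~~~~^^^^^^^^^^^^^^^^^^^^^^
  File "h.py", line 26, in edge
    else: d=np.abs(np.median(np.diff(v,axis=1),0))[None]*0+np.abs(np.gradient(v,axis=1))
            ~~~~~~~~~~~~~~~~~~~~~~~~~~~~~~~~~~~~~~~~~~~~~~^~~~~~~~~~~~~~~~~~~~~~~~~~~~~~
ValueError: operands could not be broadcast together with shapes (1,24) (40,25)
```

```bash
python3 - <<'E'
t=open('h.py').read()
t=t.replace("d=-np.abs(v-np.median(v,1,keepdims=True)) ; d=np","d=np").replace("d=np.abs(np.median(np.diff(v,axis=1),0))[None]*0+np.abs(np.gradient(v,axis=1))","d=np.abs(np.gradient(v,axis=1))")
open('h.py','w').write(t)
E
cat > m.py <<'E'
from h import *
p1=cams.camera_params('wrist');p2=dict(p1);p1['pose']=np.load('w1.npy');p2['pose']=np.load('w2.npy')
i1=cv2.imread('pics/w1.png');i2=cv2.imread('pics/w2.png')
s=1/1.5625; c2=lambda q:np.array(q,float)/2.95+[120,150]
def show(n,q,p,z):
    b=onz(p,q,z)[:,:2]; print(n,(b*1000).round(1).tolist(),'c',(b.mean(0)*1000).round(1),'len',[(1000*np.linalg.norm(b[(i+1)%4]-b[i])).round(1) for i in range(4)],
      'ang',[np.degrees(np.arctan2(*(b[(i+1)%4]-b[i])[::-1])).round(1) for i in range(4)])
E
cat > m1.py <<'E'
from m import *
show('mat',quad(i1,np.array([[369,189],[520,187],[518,271],[373,275]])*s,3),p1,.003)
show('blade',quad(i1,np.array([[382,207],[480,202],[481,250],[383,256]])*s,3),p1,.0055)
show('plate',quad(i1,np.array([[333,403],[432,390],[448,462],[350,476]])*s,3),p1,.049)
show('plate2',quad(i2,c2([[117,239],[276,210],[311,333],[152,362]]),3),p2,.049)
for n,a,b in (('hT',[230,247],[343,235]),('hB',[232,265],[345,248])):
    L,r=edge(i1,np.array(a)*s,np.array(b)*s,3);e=np.array([L[2:]-L[:2]*30,L[2:]+L[:2]*30]);print(n,r,e.round(1).tolist())
for n,a,b in (('barR',[118,163],[135,228]),('barL',[240,140],[256,205])):
    L,r=edge(i2,c2(a),c2(b),3,True);q=onz(p2,[L[2:]-L[:2]*10,L[2:]+L[:2]*10],.042)[:,:2]*1000
    d=q[1]-q[0];print(n,r,q.round(1).tolist(),np.degrees(np.arctan2(d[1],d[0])))
for n,a,b in (('railR',[352,245],[364,490]),('railL',[494,250],[517,480]),('top',[375,510],[515,501]),('front',[370,161],[465,154]),('rear',[388,345],[478,337])):
    L,r=edge(i2,c2(a),c2(b),3,True);print(n,round(float(r),2),L.round(3).tolist())
    np.save(n+'.npy',L)
E
python3 m1.py
```

```text
res [0.23, 0.21, 0.18, 0.22]
mat [[362.0, 230.2], [357.4, 379.4], [440.7, 381.6], [446.1, 232.7]] c [401.5 306. ] len [np.float64(149.3), np.float64(83.3), np.float64(149.0), np.float64(84.1)] ang [np.float64(91.7), np.float64(1.5), np.float64(-87.9), np.float64(-178.3)]
  res [0.25, 0.12, 0.18, 0.18]
blade [[377.5, 239.9], [370.1, 342.4], [418.5, 345.6], [425.6, 242.6]] c [397.9 292.6] len [np.float64(102.7), np.float64(48.5), np.float64(103.3), np.float64(48.2)] ang [np.float64(94.1), np.float64(3.8), np.float64(-86.0), np.float64(-176.9)]
  res [0.2, 0.16, 0.58, 0.21]
plate [[571.4, 190.1], [552.2, 289.6], [635.4, 307.5], [659.6, 209.4]] c [604.7 249.2] len [np.float64(101.3), np.float64(85.1), np.float64(101.0), np.float64(90.3)] ang [np.float64(100.9), np.float64(12.2), np.float64(-76.2), np.float64(-167.6)]
  res [0.21, 0.21, 0.22, 1.22]
plate2 [[570.7, 196.1], [552.0, 290.2], [629.9, 305.3], [649.6, 208.2]] c [600.5 249.9] len [np.float64(95.9), np.float64(79.3), np.float64(99.1), np.float64(79.9)] ang [np.float64(101.2), np.float64(11.0), np.float64(-78.5), np.float64(-171.2)]
hT 0.15986994270101768 [[153.89999389648438, 156.3000030517578], [213.5, 149.3000030517578]]
hB 0.2485485164007703 [[157.5, 169.3000030517578], [216.89999389648438, 161.39999389648438]]
barR 0.1659979503439923 [[530.1, 195.1], [564.5, 202.7]] 12.416191730532303
barL 0.36927208079999246 [[515.7, 270.3], [550.6, 276.2]] 9.699564664233868
railR 0.66 [0.07100000232458115, 0.996999979019165, 243.03500366210938, 277.1839904785156]
railL 1.01 [0.03799999877810478, 0.9990000128746033, 292.3370056152344, 275.4960021972656]
top 0.15 [0.9980000257492065, -0.061000000685453415, 272.2560119628906, 320.9150085449219]
front 0.6 [0.9879999756813049, -0.15399999916553497, 260.8219909667969, 202.8780059814453]
rear 0.16 [0.9950000047683716, -0.10000000149011612, 268.6050109863281, 263.77398681640625]
```

```bash
cat > m2.py <<'E'
from m import *
def pt(n,q,z):
    b=onz(p2,c2(q),z)[:,:2]*1000; d=b[1]-b[0]; print(n,b.round(1).tolist(),'mid',b.mean(0).round(1),'len',np.linalg.norm(d).round(1),'yaw',(np.degrees(np.arctan2(d[1],d[0]))-90).round(1))
pt('front feet',[[360,161],[475,153]],.003)
pt('rear feet',[[378,345],[487,336]],.003)
pt('top ends',[[366,508],[519,498]],.169)
pt('toe tips',[[350,232],[492,227]],.106)
pt('rack rim front',[[90,161],[283,115]],.024)
pt('rack rim side',[[340,345],[283,115]],.024)
from scipy.optimize import least_squares
Q=[[.2178,1.615],[-.118,1.833]];o=ctrl.get_obs();q=o['joint_positions'];Q.append(q[1:3])
P=[[np.hypot(.2324,.5793),.2299],[np.hypot(.4187,.2626),.3007],[np.hypot(*o['eef_pos'][:2]),o['eef_pos'][2]]]
Q=np.array(Q);P=np.array(P);print(q.round(3))
f=lambda x:np.r_[x[0]+x[1]*np.sin(Q[:,0])+x[2]*np.sin(Q.sum(1))-P[:,0],x[3]+x[1]*np.cos(Q[:,0])+x[2]*np.cos(Q.sum(1))-P[:,1]]
r=least_squares(f,[0,.4,.4,.1]);print(r.x.round(3),r.cost,r.fun.round(4))
f0=lambda y:f(np.r_[0,y]);r=least_squares(f0,[.4,.4,.1]);print(r.x.round(3),r.fun.round(4))
E
python3 m2.py
```

```text
front feet [[538.7, 334.8], [533.3, 406.1]] mid [536.  370.5] len 71.5 yaw 4.3
rear feet [[668.0, 345.3], [661.0, 417.6]] mid [664.5 381.4] len 72.7 yaw 5.5
top ends [[652.6, 344.5], [646.8, 415.3]] mid [649.7 379.9] len 71.1 yaw 4.7
toe tips [[541.4, 334.9], [538.5, 406.0]] mid [540.  370.4] len 71.1 yaw 2.3
rack rim front [[532.0, 175.8], [503.4, 291.3]] mid [517.7 233.6] len 119.0 yaw 13.9
rack rim side [[655.3, 321.7], [503.4, 291.3]] mid [579.3 306.5] len 154.9 yaw -258.7
[ 0.556  0.046  1.601 -0.     1.497 -1.015]
[-0.003  0.428  0.556 -0.045] 1.816209336381067e-05 [ 0.0024  0.0025 -0.0049 -0.0005 -0.      0.0005]
[ 0.428  0.553 -0.045] [ 0.0024  0.0025 -0.0049 -0.0002 -0.0001  0.0003]
```

```bash
cat > ik.py <<'E'
from h import *
def rotlift(yaw,pitch): # lifter axes in world
    return (R.from_euler('z',yaw,degrees=True)*R.from_euler('y',-pitch,degrees=True)).as_matrix()
def tool_of(pos,yaw,pitch): # lifter origin mm -> TCP mm, R (tool x=lifter x, z=-lifter z)
    A=rotlift(yaw,pitch); Rt=A@np.diag([1,-1,-1]); g=np.array(pos)+A@[-115,0,66]
    return g+Rt@[0,0,18.7],Rt
def ik(tcp,Rt,L3):
    w=tcp/1000-L3*Rt[:,2]; q1=np.arctan2(w[1],w[0]); r=np.hypot(w[0],w[1]); z=w[2]-(L3-.045)
    D=np.hypot(r,z); c=(D*D-.428**2-.553**2)/(2*.428*.553); q3=np.arccos(c)
    q2=np.arctan2(r,z)-np.arctan2(.553*np.sin(q3),.428+.553*np.cos(q3))
    R03=R.from_euler('z',q1)*R.from_euler('y',q2+q3)
    e=(R03.inv()*R.from_matrix(Rt)).as_euler('ZYZ'); return np.array([q1,q2,q3,e[0],e[1],(e[2]-np.pi/2+np.pi)%(2*np.pi)-np.pi])
E
python3 - <<'E'
from ik import *
bx,by=np.cos(np.radians(4.8)),np.sin(np.radians(4.8))
A=rotlift(4.8,35); bed=np.array([546,371.3,100])
for L3 in (.2,.25,.3):
    for n,pos,y,p in (('mat',[398,294,3],94.1,0),('rack',[611,249.5,33],11,0),('up',[611,249.5,120],11,0),('stand',bed+A@[52,0,-10],4.8,35),('standhi',bed+A@[52,0,60],4.8,35)):
        t,Rt=tool_of(pos,y,p); print(L3,n,t.round(0),ik(t,Rt,L3).round(2))
E
```

```text
0.2 mat [406. 179.  50.] [ 0.42  0.01  2.21 -0.    0.93  0.34]
0.2 rack [498. 228.  80.] [0.43 0.19 1.95 0.   1.01 1.81]
0.2 up [498. 228. 167.] [0.43 0.09 1.88 0.   1.17 1.81]
0.2 stand [473. 365.  94.] [ 0.78  0.13  2.06 -0.73  0.58  2.81]
0.2 standhi [433. 362. 152.] [ 0.83 -0.02  2.1  -0.65  0.7   2.75]
0.25 mat [406. 179.  50.] [ 0.42  0.01  2.21 -0.    0.93  0.34]
0.25 rack [498. 228.  80.] [0.43 0.19 1.95 0.   1.01 1.81]
0.25 up [498. 228. 167.] [0.43 0.09 1.88 0.   1.17 1.81]
0.25 stand [473. 365.  94.] [ 0.82  0.1   2.12 -0.77  0.59  2.88]
0.25 standhi [433. 362. 152.] [ 0.88 -0.06  2.15 -0.68  0.71  2.81]
0.3 mat [406. 179.  50.] [ 0.42  0.01  2.21 -0.    0.93  0.34]
0.3 rack [498. 228.  80.] [0.43 0.19 1.95 0.   1.01 1.81]
0.3 up [498. 228. 167.] [0.43 0.09 1.88 0.   1.17 1.81]
0.3 stand [473. 365.  94.] [ 0.86  0.07  2.17 -0.8   0.6   2.95]
0.3 standhi [433. 362. 152.] [ 0.93 -0.09  2.2  -0.7   0.73  2.88]
```

```bash
cat >> ik.py <<'E'
def tool2(pos,yaw,pitch,beta,flip): # beta>0: gripper body leans toward the blade
    A=rotlift(yaw,pitch); s=-1 if flip else 1
    Rt=A@R.from_euler('y',beta,degrees=True).as_matrix()@np.diag([s,-s,-1.])
    return np.array(pos)+A@[-115,0,66]+Rt@[0,0,18.7],Rt
E
python3 - <<'E'
from ik import *
A=rotlift(4.8,35); bed=np.array([546,371.3,100]);L3=.25
P=(('mat',[398,294,3],94.1,0),('rack',[611,249.5,33],11,0),('stand',bed+A@[52,0,-10],4.8,35),('out',bed+A@[-80,0,-10],4.8,35))
for fl in (0,1):
  for b in (-30,-15,0,10,20,25,30,35,45):
    print(fl,b,*[ik(*tool2(p,y,t,b,fl),L3)[3:].round(2).tolist() for n,p,y,t in P])
E
```

```text
0 -30 [0.67, 0.93, -0.35] [-0.35, 0.44, 2.15] [-1.82, 0.78, -2.34] [-1.79, 0.96, -2.1]
0 -15 [0.33, 0.88, 0.0] [-0.1, 0.73, 1.9] [-1.36, 0.6, -2.81] [-1.5, 0.71, -2.45]
0 0 [-0.0, 0.93, 0.34] [0.0, 1.01, 1.81] [-0.77, 0.59, 2.88] [-1.0, 0.57, -2.98]
0 10 [-0.19, 1.0, 0.54] [0.04, 1.19, 1.77] [-0.44, 0.68, 2.57] [-0.61, 0.58, 2.9]
0 20 [-0.34, 1.1, 0.69] [0.07, 1.36, 1.75] [-0.22, 0.81, 2.35] [-0.3, 0.67, 2.58]
0 25 [-0.41, 1.15, 0.75] [0.09, 1.45, 1.74] [-0.13, 0.89, 2.27] [-0.18, 0.73, 2.46]
0 30 [-0.47, 1.21, 0.81] [0.1, 1.54, 1.74] [-0.06, 0.96, 2.21] [-0.08, 0.79, 2.36]
0 35 [-0.52, 1.27, 0.86] [0.11, 1.62, 1.73] [0.0, 1.05, 2.15] [0.0, 0.86, 2.27]
0 45 [-0.61, 1.39, 0.94] [0.13, 1.78, 1.73] [0.1, 1.21, 2.08] [0.12, 1.01, 2.15]
1 -30 [0.67, 0.93, 2.79] [-0.35, 0.44, -0.99] [-1.82, 0.78, 0.8] [-1.79, 0.96, 1.04]
1 -15 [0.33, 0.88, -3.14] [-0.1, 0.73, -1.24] [-1.36, 0.6, 0.34] [-1.5, 0.71, 0.69]
1 0 [0.0, 0.93, -2.8] [-0.0, 1.01, -1.33] [-0.77, 0.59, -0.26] [-1.0, 0.57, 0.16]
1 10 [-0.19, 1.0, -2.61] [0.04, 1.19, -1.37] [-0.44, 0.68, -0.58] [-0.61, 0.58, -0.24]
1 20 [-0.34, 1.1, -2.45] [0.07, 1.36, -1.39] [-0.22, 0.81, -0.79] [-0.3, 0.67, -0.56]
1 25 [-0.41, 1.15, -2.39] [0.09, 1.45, -1.4] [-0.13, 0.89, -0.87] [-0.18, 0.73, -0.69]
1 30 [-0.47, 1.21, -2.33] [0.1, 1.54, -1.4] [-0.06, 0.96, -0.94] [-0.08, 0.79, -0.79]
1 35 [-0.52, 1.27, -2.28] [0.11, 1.62, -1.41] [0.0, 1.05, -0.99] [-0.0, 0.86, -0.87]
1 45 [-0.61, 1.39, -2.2] [0.13, 1.78, -1.41] [0.1, 1.21, -1.06] [0.12, 1.01, -0.99]
```

```bash
cat >> ik.py <<'E'
B=20
def go(tcp,Rt,name=''):
    o=ctrl.get_obs(); R0=R.from_rotvec(o['tcp_rot'])
    dp=R0.inv().apply(tcp/1000-o['eef_pos'])/.4; an=(R0.inv()*R.from_matrix(Rt)).as_rotvec()/(np.pi/2)
    print(name,'dp',dp.round(3).tolist(),'ang',an.round(3).tolist(),'mm',(tcp).round(0),'ik',ik(tcp,Rt,.25).round(2))
E
python3 - <<'E'
from ik import *
t,Rt=tool2([398,294,3],94.1,0,B,0); print(t.round(1))
go(t+Rt@[0,0,-100],Rt,'pre')
E
```

```text
[406.7 172.9  51.4]
pre dp [0.111, -0.384, 0.488] ang [0.165, -0.179, 0.944] mm [404. 207. 145.] ik [ 0.63  0.    2.04 -0.31  1.3   0.67]
```

Call:
{"name": "step_arm", "arguments": {"steps": [{"dp":[0.111,-0.384,0.488],"angular":[0.165,-0.179,0.944]},{"dp":[0.111,-0.384,0.488],"angular":[0.165,-0.179,0.944]},{"dp":[0.111,-0.384,0.488],"angular":[0.165,-0.179,0.944]},{"dp":[0.111,-0.384,0.488],"angular":[0.165,-0.179,0.944]},{"dp":[0.111,-0.384,0.488],"angular":[0.165,-0.179,0.944]},{"dp":[0.111,-0.384,0.488],"angular":[0.165,-0.179,0.944]},{"dp":[0.111,-0.384,0.488],"angular":[0.165,-0.179,0.944]},{"dp":[0.111,-0.384,0.488],"angular":[0.165,-0.179,0.944]},{"dp":[0.111,-0.384,0.488],"angular":[0.165,-0.179,0.944]},{"dp":[0.111,-0.384,0.488],"angular":[0.165,-0.179,0.944]},{"dp":[0.111,-0.384,0.488],"angular":[0.165,-0.179,0.944]},{"dp":[0.111,-0.384,0.488],"angular":[0.165,-0.179,0.944]},{"dp":[0.111,-0.384,0.488],"angular":[0.165,-0.179,0.944]}]}}

```text
time: 3.62
eef_pos: [0.4052, 0.2078, 0.1462]
tcp_rot: [1.953, 2.098, -0.341]
force: [0.2, -0.2, -0.6]
finger_gap: 0.998
grip_force: 0.0
```

```bash
python3 - <<'E'
from ik import *
o=ctrl.get_obs();q=o['joint_positions'];print(q.round(3),o['eef_pos'].round(4),abs(o['qvel']).max().round(3))
t,Rt=tool2([398,294,3],94.1,0,B,0); go(t,Rt,'grasp')
Rm=R.from_rotvec(o['tcp_rot']).as_matrix()
for L3 in (.15,.2,.22,.25,.28,.3): print(L3,(ik(o['eef_pos']*1000,Rm,L3)-q).round(3))
p,im=snap('wrist','w3'); np.save('w3.npy',p['pose']); cv2.imwrite('pics/w3r.png',im)
E
```

```text
[ 0.525  0.078  1.979 -0.329  1.257  0.583] [0.4052 0.2078 0.1462] 0.002
grasp dp [-0.001, -0.003, 0.252] ang [0.001, -0.001, -0.0] mm [407. 173.  51.] ik [ 0.57  0.1   2.14 -0.34  1.1   0.69]
0.15 [ 0.047 -0.12   0.094  0.012  0.039  0.033]
0.2 [ 0.078 -0.097  0.077  0.018  0.041  0.062]
0.22 [ 0.09  -0.088  0.07   0.02   0.042  0.074]
0.25 [ 0.108 -0.073  0.059  0.024  0.043  0.09 ]
0.28 [ 0.125 -0.058  0.048  0.027  0.044  0.107]
0.3 [ 0.137 -0.048  0.04   0.03   0.045  0.118]
```

View pics/w3r.png

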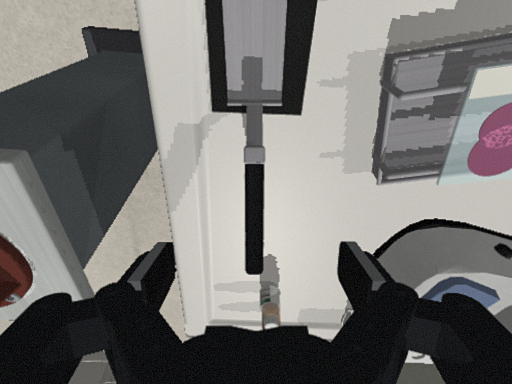

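The view shows the handle centred between the open fingers (column 254, rows 160-272), and the gripper tilt matches the plan. I'll fit the arm geometry and go on to the grasp.

```bash
cat > fk.py <<'E'
from ik import *
from scipy.optimize import least_squares
import json,os
def fk(x,q):
    a,h,L1,b,c,e,L3=x
    r1=R.from_euler('z',q[0]);r2=r1*R.from_euler('y',q[1]);r3=r1*R.from_euler('y',q[1]+q[2]);r5=r3*R.from_euler('z',q[3])*R.from_euler('y',q[4])
    el=r1.apply([a,0,h])+r2.apply([0,0,L1]); w=el+r3.apply([b,0,c]); return w+r5.apply([e,0,L3]),r5*R.from_euler('z',q[5]+np.pi/2),el,w
def log():
    D=json.load(open('log.json')) if os.path.exists('log.json') else []
    o=ctrl.get_obs(); D.append([o['joint_positions'].tolist(),o['eef_pos'].tolist(),o['tcp_rot'].tolist()]); json.dump(D,open('log.json','w')); return D
def fit(D):
    x0=np.array([0,.2,.43,0,.55,0,.2])
    return least_squares(lambda x:np.r_[np.concatenate([fk(x,np.array(d[0]))[0]-d[1] for d in D])/.001,(x-x0)/.3*.3],x0)
E
python3 - <<'E'
from fk import *
json.dump([[[1.07684,.217785,1.614957,0,1.311297,-.112187],[.23242,.57928,.22994],[-.59590,-3.08381,.00366]],
 [[.418,-.118,1.833,0,1.428,-1.155],[.4187,.2626,.3007],[.004,-3.141,0]]],open('log.json','w'))
D=log(); r=fit(D); print(r.x.round(3)); print([((fk(r.x,np.array(d[0]))[0]-d[1])*1000).round(1).tolist() for d in D])
print([np.degrees((fk(r.x,np.array(d[0]))[1].inv()*R.from_rotvec(d[2])).magnitude()).round(2) for d in D])
E
```

```text
[0.042 0.142 0.501 0.194 0.582 0.042 0.063]
[[61.6, -33.2, 0.0], [28.4, -64.0, -0.0], [0.0, -0.0, -0.0]]
[np.float64(0.0), np.float64(0.06), np.float64(0.0)]
```

Call:
{"name": "step_arm", "arguments": {"steps": [{"dp":[0,0,0.05],"angular":[0,0,0]},{"dp":[0,0,0.1],"angular":[0,0,0]},{"dp":[0,-0.003,0.15],"angular":[0,0,0]},{"dp":[0,-0.003,0.2],"angular":[0,0,0]},{"dp":[0,-0.003,0.235],"angular":[0,0,0]},{"dp":[0,-0.003,0.252],"angular":[0,0,0]},{"dp":[0,-0.003,0.252],"angular":[0,0,0]},{"dp":[0,-0.003,0.252],"angular":[0,0,0]}]}}

```text
time: 4.68
eef_pos: [0.4073, 0.174, 0.052]
tcp_rot: [1.953, 2.098, -0.339]
force: [0.5, 0.8, 0.6]
finger_gap: 1.002
grip_force: 0.0
```

```bash
cat > fk.py <<'E'
from ik import *
from scipy.optimize import least_squares
import json,os
def fk(x,q):
    a,h,L1,b,c,e,L3,s,s2=x
    r1=R.from_euler('z',q[0]);r2=r1*R.from_euler('y',q[1]);r3=r1*R.from_euler('y',q[1]+q[2]);r5=r3*R.from_euler('z',q[3])*R.from_euler('y',q[4])
    el=r1.apply([a,s,h])+r2.apply([0,0,L1]); w=el+r3.apply([b,0,c]); return w+r5.apply([e,s2,L3]),r5*R.from_euler('z',q[5]+np.pi/2),el,w
def log():
    D=json.load(open('log.json')); o=ctrl.get_obs(); D.append([o['joint_positions'].tolist(),o['eef_pos'].tolist(),o['tcp_rot'].tolist()]); json.dump(D,open('log.json','w')); return D
def fit(D):
    x0=np.array([0,.2,.43,0,.55,0,.2,.07,0])
    return least_squares(lambda x:np.r_[np.concatenate([fk(x,np.array(d[0]))[0]-d[1] for d in D])/.0003,(x-x0)/.1],x0).x
lo=np.array([-2.75,-.78,.31,-1.13,.13,-2.58]);hi=np.array([2.75,2.1,2.55,4.27,2.63,2.58])
def nik(x,tcp,Rt,q0=(.4,.1,2.1,0,1,1.7)):
    def f(q):
        p,r,_,_=fk(x,q); return np.r_[p*1000-tcp,(r.inv()*R.from_matrix(Rt)).as_rotvec()*200]
    s=least_squares(f,np.clip(q0,lo+.01,hi-.01),bounds=(lo-.5,hi+.5)); return s.x,s.cost
E
python3 - <<'E'
from fk import *
D=log(); x=fit(D); print(x.round(3)); print([((fk(x,np.array(d[0]))[0]-d[1])*1000).round(1).tolist() for d in D])
A=rotlift(4.8,35); bed=np.array([546,371.3,100])
P=(('mat',[398,294,3],94.1,0),('rack',[611,249.5,33],11,0),('stand',bed+A@[52,0,-10],4.8,35),('out',bed+A@[-80,0,-10],4.8,35))
for b in (0,10,20,30):
  for n,p,y,t in P:
    tc,Rt=tool2(p,y,t,b,0); q,c=nik(x,tc,Rt); print(b,n,q.round(2),round(c,3),*(v.round(2) for v in fk(x,q)[2:]))
E
```

```text
[-0.001  0.295  0.454  0.061  0.559  0.     0.305  0.071 -0.   ]
[[0.0, 0.0, 0.1], [-0.0, -0.0, -0.1], [0.0, 0.0, 0.1], [-0.0, -0.0, -0.1]]
0 mat [0.26 0.08 2.15 0.   0.91 0.19] 0.0 [0.02 0.08 0.75] [0.41 0.18 0.35]
0 rack [0.3  0.24 1.9  0.   1.   1.68] 0.0 [0.08 0.1  0.74] [0.5  0.23 0.38]
0 stand [ 0.71  0.14  2.12 -0.78  0.5   2.82] 0.0 [0.   0.09 0.74] [0.3  0.35 0.34]
0 out [ 0.84  0.16  2.26 -0.91  0.46  3.08] 103.456 [-0.    0.1   0.74] [0.21 0.34 0.28]
10 mat [ 0.36  0.13  2.11 -0.2   0.96  0.42] 0.0 [0.03 0.09 0.75] [0.4  0.23 0.35]
10 rack [0.29 0.33 1.79 0.02 1.2  1.66] 0.0 [0.12 0.11 0.72] [0.55 0.24 0.38]
10 stand [ 0.66  0.15  2.04 -0.41  0.62  2.44] 0.0 [0.01 0.1  0.74] [0.34 0.35 0.37]
10 out [ 0.81  0.17  2.22 -0.63  0.5   2.81] 0.0 [0.   0.1  0.74] [0.23 0.35 0.29]
20 mat [ 0.46  0.2   2.06 -0.37  1.05  0.6 ] 0.0 [0.05 0.1  0.74] [0.4  0.28 0.34]
20 rack [0.28 0.44 1.67 0.03 1.38 1.65] 0.0 [0.16 0.12 0.71] [0.59 0.25 0.37]
20 stand [ 0.61  0.2   1.95 -0.19  0.78  2.22] 0.0 [0.03 0.11 0.74] [0.39 0.36 0.39]
20 out [ 0.74  0.18  2.15 -0.28  0.61  2.43] 0.0 [0.01 0.11 0.74] [0.28 0.35 0.31]
30 mat [ 0.54  0.28  2.01 -0.51  1.16  0.75] 0.0 [0.07 0.13 0.73] [0.4  0.32 0.32]
30 rack [0.28 0.54 1.56 0.04 1.56 1.64] 0.0 [0.21 0.13 0.68] [0.64 0.26 0.35]
30 stand [ 0.57  0.26  1.85 -0.05  0.95  2.08] 0.0 [0.06 0.12 0.73] [0.44 0.36 0.39]
30 out [ 0.67  0.23  2.07 -0.07  0.77  2.21] 0.0 [0.04 0.12 0.74] [0.33 0.35 0.32]
```

The arm model now fits to 0.1 mm, and a 20° grasp lean reaches every pose. Closing on the handle.

Call:
{"name": "step_arm", "arguments": {"steps": [{"dp":[0,0,0],"angular":[0,0,0]},{"dp":[0,0,0],"angular":[0,0,0]},{"dp":[0,0,0],"angular":[0,0,0]},{"dp":[0,0,0],"angular":[0,0,0]},{"dp":[0,0,0],"angular":[0,0,0]},{"dp":[0,0,0],"angular":[0,0,0]},{"dp":[0,0,0],"angular":[0,0,0]},{"dp":[0,0,0],"angular":[0,0,0]}], "fingers": 0}}

```text
time: 5.68
eef_pos: [0.4066, 0.1735, 0.0514]
tcp_rot: [1.953, 2.098, -0.342]
force: [-0.2, -0.5, 1.7]
finger_gap: 0.177
grip_force: 60.0
```

```bash
cat >> fk.py <<'E'
PL=np.array([600.8,248.1]);YP=11.0
def pl(off,z,lat=0): # lifter origin on the plate's axis
    c,s=np.cos(np.radians(YP)),np.sin(np.radians(YP)); return [PL[0]+off*c-lat*s,PL[1]+off*s+lat*c,z]
def plan(name,pos,yaw,pitch,x=None):
    t,Rt=tool2(pos,yaw,pitch,B,0); x=fit(json.load(open('log.json'))) if x is None else x
    q,c=nik(x,t,Rt); go(t,Rt,name); print('    q',q.round(2),'res',round(c,2))
E
python3 - <<'E'
from fk import *
plan('lift',[398,294,83],94.1,0)
plan('prehi',pl(-155,83),YP,0)
plan('prelo',pl(-155,33),YP,0)
E
```

```text
lift dp [-0.07, 0.0, -0.188] ang [0.001, -0.001, -0.0] mm [407. 173. 131.] ik [ 0.57 -0.02  2.09 -0.32  1.26  0.63]
    q [ 0.46  0.06  2.03 -0.35  1.21  0.54] res 0.0
prehi dp [-0.004, -0.188, -0.212] ang [0.316, -0.001, 0.868] mm [329. 195. 131.] ik [ 0.47 -0.05  2.12  0.1   1.41  1.82]
    q [0.32 0.05 2.04 0.04 1.4  1.68] res 0.0
prelo dp [0.039, -0.188, -0.094] ang [0.316, -0.001, 0.868] mm [329. 195.  81.] ik [0.47 0.03 2.15 0.1  1.3  1.81]
    q [0.32 0.14 2.06 0.04 1.29 1.68] res 0.0
```

Call:
{"name": "step_arm", "arguments": {"steps": [{"dp":[-0.023,0,-0.063],"angular":[0,0,0]},{"dp":[-0.047,0,-0.125],"angular":[0,0,0]},{"dp":[-0.07,0,-0.188],"angular":[0,0,0]},{"dp":[-0.063,-0.02,-0.19],"angular":[0.032,0,0.087]},{"dp":[-0.056,-0.04,-0.193],"angular":[0.063,0,0.174]},{"dp":[-0.05,-0.06,-0.195],"angular":[0.095,0,0.26]},{"dp":[-0.043,-0.08,-0.198],"angular":[0.126,0,0.347]},{"dp":[-0.037,-0.1,-0.2],"angular":[0.158,0,0.434]},{"dp":[-0.03,-0.12,-0.203],"angular":[0.19,0,0.521]},{"dp":[-0.024,-0.14,-0.205],"angular":[0.221,0,0.608]},{"dp":[-0.017,-0.16,-0.208],"angular":[0.253,0,0.694]},{"dp":[-0.01,-0.175,-0.21],"angular":[0.284,0,0.781]},{"dp":[-0.004,-0.188,-0.212],"angular":[0.316,-0.001,0.868]},{"dp":[-0.004,-0.188,-0.212],"angular":[0.316,-0.001,0.868]},{"dp":[-0.004,-0.188,-0.212],"angular":[0.316,-0.001,0.868]},{"dp":[-0.004,-0.188,-0.212],"angular":[0.316,-0.001,0.868]}]}}

```text
time: 7.68
eef_pos: [0.3297, 0.1956, 0.1314]
tcp_rot: [3.047, 0.295, -0.536]
force: [-0.8, -0.2, -2.0]
finger_gap: 0.176
grip_force: 59.6
```

```bash
python3 - <<'E'
from fk import *
D=log();o=ctrl.get_obs();print(o['joint_positions'].round(2),o['eef_pos'].round(4),o['finger_gap'])
plan('prelo',pl(-155,33),YP,0)
p,im=snap('wrist','w4'); np.save('w4.npy',p['pose'])
# predicted blade + plate outlines
t=o['eef_pos']*1000;Rt=R.from_rotvec(o['tcp_rot']).as_matrix();A=Rt@np.diag([1,-1,-1])@R.from_euler('y',-B,degrees=True).as_matrix()
A=Rt@np.diag([1,-1,-1.]).T@np.eye(3); A=Rt@np.linalg.inv(R.from_euler('y',B,degrees=True).as_matrix()@np.diag([1,-1,-1.]))@np.eye(3) if 0 else Rt@np.diag([1,-1,-1.])@R.from_euler('y',-B,degrees=True).as_matrix()
org=t-Rt@[0,0,18.7]-A@[-115,0,66]; print('lifter',org.round(1),R.from_matrix(A).as_euler('zyx',degrees=True).round(2))
bl=org+np.array([[-50,-24,2.5],[50,-24,2.5],[50,24,2.5],[-50,24,2.5]])@A.T
u=proj(p,bl/1000);print(u.round(1).tolist())
c,s=np.cos(np.radians(YP)),np.sin(np.radians(YP));pp=np.array([[PL[0]+a*c-b*s,PL[1]+a*s+b*c,49] for a,b in((-40,-50),(40,-50),(40,50),(-40,50))])
v=proj(p,pp/1000)
d=im.copy();cv2.polylines(d,[u.astype(int)],1,(0,255,0));cv2.polylines(d,[v.astype(int)],1,(0,0,255));cv2.imwrite('pics/w4r.png',d)
E
```

```text
[0.32 0.05 2.04 0.04 1.4  1.68] [0.3297 0.1956 0.1314] 0.1755338511692902
prelo dp [0.042, 0.001, 0.118] ang [0.0, -0.001, 0.001] mm [329. 195.  81.] ik [0.47 0.03 2.15 0.1  1.3  1.81]
    q [0.32 0.14 2.06 0.04 1.29 1.68] res 0.0
lifter [448.8 219.   83.1] [11.06 -0.05  0.02]
[[298.2, 92.1], [327.9, -229.2], [178.7, -229.5], [210.4, 92.0]]
```

View pics/w4r.png

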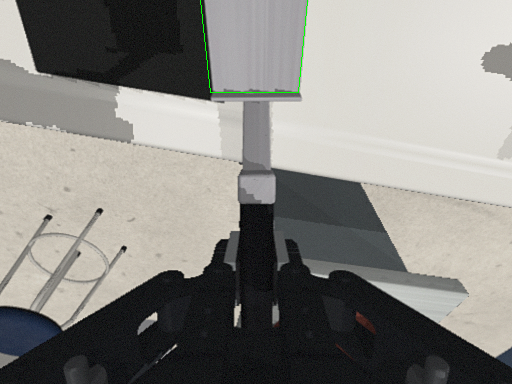

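The green prediction matches the blade (columns 210-299, heel at row 92), so the lifter's pose in the hand is known. I'll lower it and start the insertion.

Call:
{"name": "step_arm", "arguments": {"steps": [{"dp":[0.014,0.001,0.039],"angular":[0,0,0]},{"dp":[0.028,0.001,0.079],"angular":[0,0,0]},{"dp":[0.042,0.001,0.118],"angular":[0,0,0]},{"dp":[0.042,0.001,0.118],"angular":[0,0,0]},{"dp":[0.042,0.001,0.118],"angular":[0,0,0]},{"dp":[0.07,0.001,0.108],"angular":[0,0,0]},{"dp":[0.098,0.001,0.098],"angular":[0,0,0]},{"dp":[0.126,0.001,0.088],"angular":[0,0,0]},{"dp":[0.154,0.001,0.077],"angular":[0,0,0]},{"dp":[0.182,0.001,0.067],"angular":[0,0,0]},{"dp":[0.21,0.001,0.057],"angular":[0,0,0]},{"dp":[0.238,0.001,0.047],"angular":[0,0,0]},{"dp":[0.265,0.001,0.037],"angular":[0,0,0]},{"dp":[0.265,0.001,0.037],"angular":[0,0,0]},{"dp":[0.265,0.001,0.037],"angular":[0,0,0]}]}}

```text
time: 9.6
eef_pos: [0.4221, 0.213, 0.0813]
tcp_rot: [3.047, 0.293, -0.538]
force: [0.8, 0.0, -1.1]
finger_gap: 0.175
grip_force: 59.6
```

```bash
cat >> fk.py <<'E'
def lifter():
    o=ctrl.get_obs();t=o['eef_pos']*1000;Rt=R.from_rotvec(o['tcp_rot']).as_matrix();A=Rt@np.diag([1,-1,-1.])@R.from_euler('y',-B,degrees=True).as_matrix()
    org=t-Rt@[0,0,18.7]-A@[-115,0,66]; print('lifter',org.round(1),R.from_matrix(A).as_euler('zyx',degrees=True).round(2)); return org,A
def plate_px(p,P,yaw,z=49):
    c,s=np.cos(np.radians(yaw)),np.sin(np.radians(yaw));return proj(p,np.array([[P[0]+a*c-b*s,P[1]+a*s+b*c,z] for a,b in((-40,-50),(40,-50),(40,50),(-40,50))])/1000)
E
python3 - <<'E'
from fk import *
org,A=lifter(); p,im=snap('wrist','w5'); np.save('w5.npy',p['pose'])
plan('final',pl(9,33),YP,0)
v=plate_px(p,PL,YP); q=quad(im,v,5); b=onz(p,q,.049)[:,:2]*1000; print(v.round(1).tolist(),q.round(1).tolist(),b.round(1).tolist(),b.mean(0).round(1))
cv2.imwrite('pics/w5r.png',cv2.polylines(im.copy(),[v.astype(int)],1,(0,0,255)))
E
```

```text
lifter [541.2 236.2  32.8] [10.98  0.02  0.  ]
final dp [0.164, -0.001, -0.06] ang [-0.0, 0.0, -0.0] mm [490. 227.  81.] ik [0.4  0.36 1.76 0.07 1.36 1.75]
    q [0.28 0.43 1.68 0.03 1.38 1.65] res 0.0
  res [0.0, 0.0, 0.0, 0.0]
[[395.8, -105.7], [571.0, -896.7], [-75.4, -898.7], [108.9, -106.0]] [[391.79998779296875, -110.69999694824219], [564.7999877929688, -891.7000122070312], [-69.0999984741211, -893.7000122070312], [112.9000015258789, -111.0]] [[571.9, 193.3], [649.2, 207.4], [630.5, 304.0], [553.5, 288.0]] [601.3 248.2]
```

View pics/w5r.png

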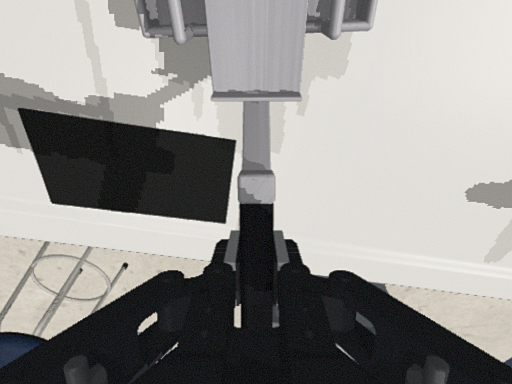

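The blade (columns 209-304) sits midway between the bars (columns 177 and 337). I'll continue in until the heel meets the slide.

Call:
{"name": "step_arm", "arguments": {"steps": [{"dp":[0.028,-0.001,-0.01],"angular":[0,0,0]},{"dp":[0.056,-0.001,-0.02],"angular":[0,0,0]},{"dp":[0.084,-0.001,-0.031],"angular":[0,0,0]},{"dp":[0.112,-0.001,-0.041],"angular":[0,0,0]},{"dp":[0.135,-0.001,-0.049],"angular":[0,0,0]},{"dp":[0.144,-0.001,-0.053],"angular":[0,0,0]},{"dp":[0.15,-0.001,-0.055],"angular":[0,0,0]},{"dp":[0.155,-0.001,-0.057],"angular":[0,0,0]},{"dp":[0.16,-0.001,-0.059],"angular":[0,0,0]},{"dp":[0.165,-0.001,-0.06],"angular":[0,0,0]},{"dp":[0.169,-0.001,-0.062],"angular":[0,0,0]},{"dp":[0.169,-0.001,-0.062],"angular":[0,0,0]},{"dp":[0.169,-0.001,-0.062],"angular":[0,0,0]}]}}

```text
time: 11.28
eef_pos: [0.493, 0.2272, 0.0816]
tcp_rot: [3.048, 0.293, -0.537]
force: [-1.0, 0.4, -1.7]
finger_gap: 0.178
grip_force: 59.6
```

```bash
python3 - <<'E'
from fk import *
org,A=lifter(); p,im=snap('wrist','w6'); np.save('w6.npy',p['pose'])
s,si=snap('side','s6')
u=proj(s,[[.6,.25,.045]])[0].astype(int); c=si[u[1]-40:u[1]+40,u[0]-60:u[0]+50]
cc=cv2.resize(c,None,fx=4.8,fy=4.8,interpolation=cv2.INTER_CUBIC)
w=im[:230,90:430]; w=cv2.resize(w,None,fx=.8,fy=.8) if 0 else w[:,:272]
out=np.zeros((384+230,528,3),np.uint8)[:600]; out[:384,:528]=cc[:384,:528]; out[384:600,:272]=w[:216]
cv2.imwrite('pics/c6.png',out)
E
```

```text
lifter [612.2 250.3  33.2] [ 1.098e+01 -3.000e-02  1.000e-02]
```

View pics/c6.png

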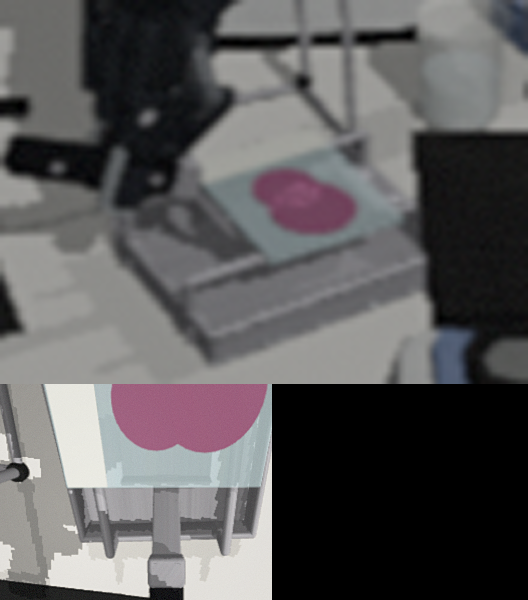

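The crops show the slide still on the bars with the blade under it. The heel's outline seems to be at or just under the slide's front edge (wrist row ≈103), because the heel top is level with the underside at this height. I'll measure that.

```bash
python3 - <<'E'
from fk import *
p=cams.camera_params('wrist');im=cv2.imread('pics/w6.png')
org,A=lifter()
L,r=edge(im,(170,103),(350,103),5); e=np.array([L[2:]-L[:2]*80,L[2:]+L[:2]*80]); 
for z in (.049,.045):
    b=onz(p,e,z)*1000; print(r,e.round(1).tolist(),((b-org)@A).round(1).tolist(), 'yaw',np.degrees(np.arctan2(*(b[1]-b[0])[[0,1]])).round(1))
print('heel top at z12, x-50:',proj(p,(org+A@[-50,0,12])/1000).round(1),proj(p,(org+A@[-50,0,2.5])/1000).round(1))
g=cv2.cvtColor(im,cv2.COLOR_BGR2GRAY); print(g[80:125,256].tolist()); print(g[80:125,225].tolist())
plan('back',pl(0,37.5),YP,0)
E
```

```text
lifter [612.2 250.3  33.2] [ 1.098e+01 -3.000e-02  1.000e-02]
4.232271749060601e-06 [[184.3000030517578, 103.19999694824219], [344.29998779296875, 103.30000305175781]] [[-51.7, 35.8, 15.8], [-51.7, -46.1, 15.8]] yaw 169.0
4.232271749060601e-06 [[184.3000030517578, 103.19999694824219], [344.29998779296875, 103.30000305175781]] [[-53.1, 36.8, 11.8], [-53.0, -47.4, 11.8]] yaw 169.0
heel top at z12, x-50: [[254.2  97.6]] [[254.3  92.1]]
[181, 185, 183, 183, 182, 183, 183, 183, 182, 181, 176, 175, 175, 176, 173, 176, 170, 178, 178, 190, 197, 193, 185, 155, 107, 107, 107, 115, 136, 137, 133, 136, 136, 136, 135, 135, 140, 137, 140, 134, 142, 136, 139, 138, 138]
[187, 183, 181, 185, 188, 186, 185, 187, 186, 185, 189, 182, 179, 175, 174, 174, 177, 179, 183, 194, 208, 207, 204, 183, 156, 162, 166, 163, 166, 164, 162, 165, 167, 164, 164, 164, 164, 165, 165, 162, 161, 163, 161, 167, 163]
back dp [-0.031, 0.0, -0.0] ang [-0.0, -0.0, -0.0] mm [482. 225.  86.] ik [0.4  0.34 1.78 0.07 1.37 1.75]
    q [0.29 0.41 1.7  0.03 1.38 1.65] res 0.0
```

The slide's edge is at lifter x −51.7, so the heel is 2 mm under it. I'll back off 7 mm, rise 5 mm, then push in until the heel seats on the edge.

Call:
{"name": "step_arm", "arguments": {"steps": [{"dp":[-0.008,0,0.003],"angular":[0,0,0]},{"dp":[-0.0164,0,0.006],"angular":[0,0,0]},{"dp":[-0.0164,0,0.006],"angular":[0,0,0]},{"dp":[-0.0186,0,0],"angular":[0,0,0]},{"dp":[-0.0207,0,-0.0057],"angular":[0,0,0]},{"dp":[-0.0207,0,-0.0057],"angular":[0,0,0]},{"dp":[-0.0147,0,-0.0079],"angular":[0,0,0]},{"dp":[-0.01,0,-0.0096],"angular":[0,0,0]},{"dp":[-0.0077,0,-0.0105],"angular":[0,0,0]},{"dp":[-0.0057,0,-0.0112],"angular":[0,0,0]},{"dp":[-0.0057,0,-0.0112],"angular":[0,0,0]},{"dp":[-0.0057,0,-0.0112],"angular":[0,0,0]}]}}

```text
time: 12.88
eef_pos: [0.4924, 0.2271, 0.0865]
tcp_rot: [3.048, 0.293, -0.536]
force: [-0.6, -0.2, -0.7]
finger_gap: 0.176
grip_force: 59.6
```

```bash
cat > chk.py <<'E'
from fk import *
import sys
org,A=lifter();p,im=snap('wrist',sys.argv[1]);z=float(sys.argv[2]) # slide top height above blade underside, lifter frame
def plane(uv,zz):
    o,d=ray(p,uv);o=(o*1000-org)@A;d=d@A;return o+d*((zz-o[2])/d[:,2:])
r0=int(sys.argv[3]) if len(sys.argv)>3 else 101
L,r=edge(im,(170,r0),(350,r0),6); e=np.array([L[2:]-L[:2]*80,L[2:]+L[:2]*80]);print('row',e[:,1],r);b=plane(e,z);print('front edge in lifter frame',b.round(1).tolist())
g=im[30,:,:].astype(int).sum(1)
for row in (40,80):
    bb=im[row].astype(int); print(row,'grad cols',[int(c) for c in np.argsort(-np.abs(np.diff(cv2.GaussianBlur(im[row:row+1],(3,1),0)[0].astype(int).sum(1))))[:14]])
E
python3 chk.py w7 10.5
```

```text
lifter [611.7 250.2  38.2] [ 1.098e+01 -4.000e-02  1.000e-02]
row [97.69236 96.05764] 1.1460700020185095
front edge in lifter frame [[-50.6, 37.8, 10.5], [-49.7, -46.1, 10.5]]
40 grad cols [479, 480, 146, 92, 478, 147, 497, 145, 496, 97, 481, 334, 108, 93]
80 grad cols [489, 119, 120, 490, 488, 155, 118, 132, 154, 495, 1, 494, 99, 2]
```

The heel is seated on the slide's front edge (edge at −50 mm). Lifting slowly.

Call:
{"name": "step_arm", "arguments": {"steps": [{"dp":[-0.0009,0,-0.0024],"angular":[0,0,0]},{"dp":[-0.0017,0,-0.0047],"angular":[0,0,0]},{"dp":[-0.0026,0,-0.0071],"angular":[0,0,0]},{"dp":[-0.003,0,-0.0082],"angular":[0,0,0]},{"dp":[-0.0034,0,-0.0094],"angular":[0,0,0]},{"dp":[-0.0039,0,-0.0106],"angular":[0,0,0]},{"dp":[-0.0043,0,-0.0118],"angular":[0,0,0]},{"dp":[-0.0047,0,-0.0129],"angular":[0,0,0]},{"dp":[-0.0051,0,-0.0141],"angular":[0,0,0]},{"dp":[-0.006,0,-0.0165],"angular":[0,0,0]},{"dp":[-0.0077,0,-0.0212],"angular":[0,0,0]},{"dp":[-0.0103,0,-0.0282],"angular":[0,0,0]},{"dp":[-0.0137,0,-0.0376],"angular":[0,0,0]},{"dp":[-0.018,0,-0.0494],"angular":[0,0,0]},{"dp":[-0.0231,0,-0.0635],"angular":[0,0,0]},{"dp":[-0.0282,0,-0.0776],"angular":[0,0,0]},{"dp":[-0.0333,0,-0.0917],"angular":[0,0,0]},{"dp":[-0.0376,0,-0.1034],"angular":[0,0,0]},{"dp":[-0.0402,0,-0.1105],"angular":[0,0,0]},{"dp":[-0.041,0,-0.1128],"angular":[0,0,0]}]}}

```text
time: 15.42
eef_pos: [0.4925, 0.2271, 0.1348]
tcp_rot: [3.048, 0.293, -0.536]
force: [0.1, -1.0, -1.9]
finger_gap: 0.178
grip_force: 59.5
```

```bash
python3 chk.py w8 6.5 95; python3 - <<'E'
from fk import *
log()
A=rotlift(4.8,35); bed=np.array([546,371.3,100])
plan('tilt',[603,248.5,160],11,35)
plan('tilt',[603,248.5,190],11,35)
plan('over',bed+A@[56,0,50],4.8,35)
print(bed+A@[56,0,50])
plan('down',bed+A@[56,0,-10],4.8,35)
im=cv2.imread('pics/w8.png'); s,si=snap('side','s8'); u=proj(s,[[.6,.25,.1]])[0].astype(int); c=si[u[1]-40:u[1]+50,u[0]-50:u[0]+50]
out=np.zeros((384,912,3),np.uint8);out[:,:512]=im;out[:360,512:]=cv2.resize(c,(400,360),interpolation=cv2.INTER_CUBIC)
cv2.imwrite('pics/c8.png',cv2.resize(out,(800,337)))
E
```

```text
lifter [611.8 250.2  86.5] [10.98 -0.05  0.02]
row [94.105286 94.394714] 1.1290421209386392
front edge in lifter frame [[-50.0, 42.7, 6.5], [-50.0, -43.0, 6.5]]
40 grad cols [438, 439, 437, 45, 44, 446, 149, 64, 65, 445, 137, 148, 440, 215]
80 grad cols [463, 462, 464, 466, 117, 116, 465, 461, 467, 198, 330, 331, 197, 211]
tilt dp [-0.03, 0.0, 0.024] ang [-0.0, 0.388, -0.0] mm [478. 224. 130.] ik [ 0.47 -0.05  2.11 -0.1   0.83  1.91]
    q [ 0.33 -0.02  2.1  -0.05  0.8   1.73] res 0.0
tilt dp [-0.056, 0.0, -0.047] ang [-0.0, 0.388, -0.0] mm [478. 224. 160.] ik [ 0.47 -0.09  2.09 -0.09  0.89  1.9 ]
    q [ 0.33 -0.07  2.08 -0.05  0.87  1.73] res 0.0
over dp [-0.076, -0.358, 0.006] ang [0.003, 0.388, 0.07] mm [436. 362. 143.] ik [ 0.76  0.05  1.99 -0.21  0.91  2.36]
    q [ 0.64  0.07  1.98 -0.18  0.88  2.23] res 0.0
[563.13339196 372.73873112 173.07788265]
down dp [0.046, -0.349, 0.092] ang [0.003, 0.388, 0.07] mm [471. 365.  94.] ik [ 0.72  0.17  1.96 -0.21  0.82  2.34]
    q [ 0.61  0.2   1.94 -0.18  0.78  2.21] res 0.0
```

View pics/c8.png

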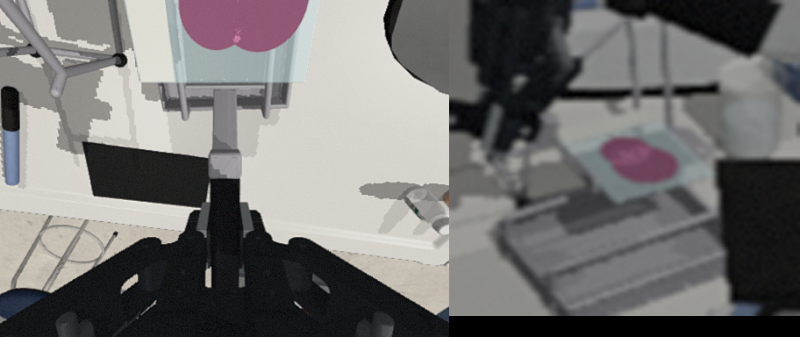

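The slide rides flat on the blade against the heel, centred on it (front edge about columns 156-350, neck at 255) and clear of the rack. Next I tilt to 35° while rising, then carry it over the stand.

Call:
{"name": "step_arm", "arguments": {"steps": [{"dp":[-0.001,0,-0.001],"angular":[0,0.007,0]},{"dp":[-0.004,0,-0.003],"angular":[0,0.025,0]},{"dp":[-0.007,0,-0.006],"angular":[0,0.05,0]},{"dp":[-0.011,0,-0.009],"angular":[0,0.078,0]},{"dp":[-0.015,0,-0.013],"angular":[0,0.106,0]},{"dp":[-0.019,0,-0.016],"angular":[0,0.134,0]},{"dp":[-0.023,0,-0.02],"angular":[0,0.162,0]},{"dp":[-0.027,0,-0.023],"angular":[0,0.19,0]},{"dp":[-0.031,0,-0.026],"angular":[0,0.218,0]},{"dp":[-0.035,0,-0.03],"angular":[0,0.246,0]},{"dp":[-0.039,0,-0.033],"angular":[0,0.274,0]},{"dp":[-0.043,0,-0.036],"angular":[0,0.302,0]},{"dp":[-0.047,0,-0.04],"angular":[0,0.33,0]},{"dp":[-0.051,0,-0.043],"angular":[0,0.355,0]},{"dp":[-0.054,0,-0.045],"angular":[0,0.375,0]},{"dp":[-0.056,0,-0.047],"angular":[0,0.388,0]},{"dp":[-0.056,0,-0.047],"angular":[0,0.388,0]},{"dp":[-0.056,0,-0.047],"angular":[0,0.388,0]}]}}

```text
time: 17.77
eef_pos: [0.4783, 0.2243, 0.16]
tcp_rot: [-3.076, -0.295, -0.404]
force: [-0.7, 0.8, -2.2]
finger_gap: 0.174
grip_force: 59.5
```

```bash
python3 chk.py w9 6.5 95; python3 - <<'E'
from fk import *
log()
A=rotlift(4.8,35); bed=np.array([546,371.3,100])
plan('over',bed+A@[57,0,50],4.8,35)
E
```

```text
lifter [603.2 248.5 189.9] [ 13.31 -34.23   7.59]
row [92.6984   94.451454] 1.2434622340061452
front edge in lifter frame [[-49.2, 40.0, 6.5], [-50.0, -45.7, 6.5]]
40 grad cols [67, 399, 66, 55, 127, 56, 463, 68, 398, 462, 331, 110, 126, 128]
80 grad cols [381, 134, 382, 380, 437, 125, 479, 40, 42, 133, 25, 30, 126, 43]
over dp [-0.045, -0.358, 0.03] ang [-0.018, 0.0, 0.066] mm [437. 362. 144.] ik [ 0.76  0.05  1.98 -0.21  0.91  2.36]
    q [ 0.64  0.07  1.97 -0.18  0.88  2.23] res 0.0
```

Call:
{"name": "step_arm", "arguments": {"steps": [{"dp":[0,-0.004,0],"angular":[0,0,0.001]},{"dp":[-0.001,-0.011,0.001],"angular":[-0.001,0,0.002]},{"dp":[-0.003,-0.025,0.002],"angular":[-0.001,0,0.005]},{"dp":[-0.006,-0.047,0.004],"angular":[-0.002,0,0.009]},{"dp":[-0.009,-0.072,0.006],"angular":[-0.004,0,0.013]},{"dp":[-0.012,-0.097,0.008],"angular":[-0.005,0,0.018]},{"dp":[-0.015,-0.122,0.01],"angular":[-0.006,0,0.022]},{"dp":[-0.019,-0.15,0.013],"angular":[-0.008,0,0.028]},{"dp":[-0.023,-0.179,0.015],"angular":[-0.009,0,0.033]},{"dp":[-0.026,-0.208,0.017],"angular":[-0.01,0,0.038]},{"dp":[-0.03,-0.236,0.02],"angular":[-0.012,0,0.044]},{"dp":[-0.033,-0.261,0.022],"angular":[-0.013,0,0.048]},{"dp":[-0.036,-0.286,0.024],"angular":[-0.014,0,0.053]},{"dp":[-0.039,-0.311,0.026],"angular":[-0.016,0,0.057]},{"dp":[-0.042,-0.333,0.028],"angular":[-0.017,0,0.061]},{"dp":[-0.044,-0.347,0.029],"angular":[-0.018,0,0.064]},{"dp":[-0.045,-0.354,0.03],"angular":[-0.018,0,0.065]},{"dp":[-0.045,-0.358,0.03],"angular":[-0.018,0,0.066]},{"dp":[-0.045,-0.358,0.03],"angular":[-0.018,0,0.066]},{"dp":[-0.045,-0.358,0.03],"angular":[-0.018,0,0.066]}]}}

```text
time: 20.32
eef_pos: [0.4369, 0.362, 0.1438]
tcp_rot: [-3.102, -0.13, -0.407]
force: [-0.1, -0.5, -1.6]
finger_gap: 0.175
grip_force: 59.5
```

```bash
cat > bedchk.py <<'E'
import sys
from fk import *
import io,contextlib
org,A=lifter();p,im=snap('wrist',sys.argv[1]);bed=np.array([546,371.3,100.]);Ab=rotlift(4.8,35)
print('lifter in bed',((org-bed)@Ab).round(1),'rot deg',np.degrees(R.from_matrix(Ab.T@A).as_rotvec()).round(2))
# expected pixels of toes (inner foot of toe, tip) and slide corners
T=lambda v,c,M:proj(p,(np.array(v)@M.T+c)/1000).round(1).tolist()
print('toes px',T([[-3,-36,0],[-3,-36,10],[-3,36,0],[-3,36,10]],bed,Ab)); print('slide px',T([[-50,-50,6.5],[-50,50,6.5],[30,-50,6.5],[30,50,6.5]],org,A))
E
python3 bedchk.py w10; python3 chk.py w10b 6.5 94
python3 - <<'E'
from fk import *
A=rotlift(4.8,35); bed=np.array([546,371.3,100])
for z in (8,0,-3,-12): plan(f'z{z}',bed+A@[57,0,z],4.8,35)
# side camera: stand wires check - predicted vs edges of rails (upper visible parts)
for n in('side','scene'):
    p,im=snap(n,n+'10'); 
    print(n,[ (k,proj(p,(bed+A@np.array(v))/1000)[0].round(1).tolist()) for k,v in (('toeR',[-3,-36,10]),('toeL',[-3,36,10]),('topR',[125,-36,-3]),('topL',[125,36,-3]))])
E
```

```text
lifter [563.7 372.6 173.6] [  5.86 -34.82   3.32]
lifter in bed [56.7 -0.2 50.1] rot deg [-0.02  0.04  0.02]
toes px [[304.5, 84.3], [306.5, 88.3], [204.7, 84.1], [202.6, 88.2]]
slide px [[347.7, 94.5], [161.1, 94.4], [393.9, -136.0], [113.4, -136.2]]
lifter [563.7 372.6 173.6] [  5.85 -34.82   3.32]
row [94.613365 92.07278 ] 1.029116025781796
front edge in lifter frame [[-50.1, 35.8, 6.5], [-48.7, -49.7, 6.5]]
40 grad cols [507, 508, 435, 506, 436, 441, 440, 331, 332, 442, 431, 432, 439, 360]
80 grad cols [147, 146, 131, 130, 352, 440, 439, 148, 444, 355, 367, 445, 375, 54]
z8 dp [0.037, -0.001, 0.099] ang [0.0, 0.0, 0.0] mm [461. 364. 109.] ik [ 0.74  0.13  1.96 -0.21  0.84  2.35]
    q [ 0.62  0.16  1.95 -0.18  0.81  2.22] res 0.0
z0 dp [0.044, -0.001, 0.118] ang [0.0, 0.0, 0.0] mm [466. 365. 103.] ik [ 0.73  0.15  1.96 -0.21  0.83  2.34]
    q [ 0.61  0.18  1.95 -0.18  0.8   2.21] res 0.0
z-3 dp [0.046, -0.001, 0.125] ang [0.0, 0.0, 0.0] mm [467. 365. 100.] ik [ 0.73  0.16  1.96 -0.21  0.83  2.34]
    q [ 0.61  0.18  1.94 -0.18  0.8   2.21] res 0.0
z-12 dp [0.054, -0.001, 0.146] ang [0.0, 0.0, 0.0] mm [473. 365.  93.] ik [ 0.72  0.17  1.95 -0.21  0.81  2.34]
    q [ 0.61  0.2   1.94 -0.18  0.78  2.21] res 0.0
side [('toeR', [221.3, 141.6]), ('toeL', [212.7, 128.9]), ('topR', [260.7, 112.6]), ('topL', [250.5, 101.1])]
scene [('toeR', [204.7, 171.9]), ('toeL', [187.9, 166.4]), ('topR', [230.5, 141.8]), ('topL', [213.6, 137.4])]
```

```bash
python3 - <<'E'
import cv2
g=cv2.cvtColor(cv2.imread('pics/w10.png'),cv2.COLOR_BGR2GRAY)
for r in range(70,124,3): print(r,'|',*g[r,192:222:2],'|',*g[r,292:324:2])
print('edges row86',*g[86,130:176:2],'|',*g[86,336:372:2])
E
```

```text
70 | 186 191 185 197 199 165 146 148 147 139 147 148 150 144 146 | 148 145 146 146 147 160 144 158 167 171 168 160 160 164 137 141
73 | 191 188 187 197 195 181 149 148 147 138 144 146 146 149 147 | 142 149 145 146 148 163 148 160 171 167 166 158 159 154 139 139
76 | 187 189 190 197 195 187 144 148 147 141 146 146 145 145 146 | 146 145 147 146 146 155 148 158 169 165 166 164 164 156 136 140
79 | 189 187 188 194 199 183 155 149 150 141 143 143 144 146 145 | 142 144 144 146 144 148 147 153 161 165 169 164 161 168 141 137
82 | 190 191 188 193 192 155 156 151 147 137 144 150 146 145 150 | 146 144 143 146 149 138 142 151 167 182 179 163 161 159 142 136
85 | 189 187 188 192 176 150 155 151 142 140 140 147 144 146 146 | 144 143 143 147 142 141 142 151 164 172 176 169 157 161 150 140
88 | 190 186 185 188 197 160 144 142 140 141 144 145 145 147 147 | 144 144 148 145 139 140 139 144 148 158 166 172 161 159 158 136
91 | 187 188 189 187 200 197 198 197 142 141 141 143 145 144 144 | 148 147 146 144 141 142 149 165 170 173 168 168 165 159 158 138
94 | 196 189 195 191 192 190 193 193 160 83 98 99 11
[... 695 characters left out ...]
47 145 142 131 126 119
112 | 172 163 146 142 143 192 223 218 219 220 219 203 74 96 86 | 87 71 87 180 201 146 147 149 147 145 146 146 149 142 123 131
115 | 218 222 188 140 145 147 141 143 201 205 204 206 139 74 71 | 70 75 123 224 149 149 149 144 145 146 143 144 148 144 124 128
118 | 201 144 145 148 148 178 176 159 144 145 146 151 150 86 95 | 72 85 190 222 173 162 147 148 147 148 148 149 144 145 120 128
121 | 143 143 150 146 146 147 144 190 224 223 146 152 144 65 81 | 80 80 169 222 221 185 146 146 148 148 147 147 144 147 122 122
edges row86 17 3 5 14 7 56 190 217 211 214 215 212 213 213 181 189 186 187 189 186 188 188 189 | 170 170 174 175 174 176 180 156 163 75 111 166 169 166 161 170 119 104
```

The left rail in the wrist picture ends at column ≈205, rows 86-90, as predicted, and the slide is centred on the blade. Descending along the slope normal.

Call:
{"name": "step_arm", "arguments": {"steps": [{"dp":[0.003,0,0.007],"angular":[0,0,0]},{"dp":[0.007,0,0.019],"angular":[0,0,0]},{"dp":[0.012,0,0.033],"angular":[0,0,0]},{"dp":[0.017,0,0.047],"angular":[0,0,0]},{"dp":[0.022,-0.001,0.061],"angular":[0,0,0]},{"dp":[0.028,-0.001,0.076],"angular":[0,0,0]},{"dp":[0.032,-0.001,0.087],"angular":[0,0,0]},{"dp":[0.035,-0.001,0.097],"angular":[0,0,0]},{"dp":[0.037,-0.001,0.101],"angular":[0,0,0]},{"dp":[0.037,-0.001,0.101],"angular":[0,0,0]},{"dp":[0.037,-0.001,0.101],"angular":[0,0,0]}]}}

```text
time: 21.9
eef_pos: [0.4614, 0.3647, 0.1087]
tcp_rot: [-3.102, -0.131, -0.408]
force: [-0.3, 0.9, -1.9]
finger_gap: 0.175
grip_force: 59.5
```

```bash
python3 bedchk.py w11; python3 - <<'E'
import cv2
g=cv2.cvtColor(cv2.imread('pics/w11.png'),cv2.COLOR_BGR2GRAY)
for r in range(78,118,3): print(r,'|',*g[r,186:222:2],'|',*g[r,292:330:2])
print('edges row86',*g[86,130:176:2],'|',*g[86,336:372:2])
E
```

```text
lifter [588.2 375.4 138.6] [  5.88 -34.83   3.35]
lifter in bed [56.9  0.6  7.3] rot deg [0.   0.03 0.03]
toes px [[315.7, 104.4], [318.7, 110.3], [195.3, 104.3], [192.2, 110.2]]
slide px [[347.7, 94.5], [161.1, 94.4], [393.9, -135.9], [113.4, -136.1]]
78 | 188 190 190 190 190 191 149 141 196 197 199 196 200 150 148 146 146 146 | 145 149 149 146 148 168 169 168 170 171 169 167 144 149 158 168 169 160 141
81 | 190 188 190 187 186 192 159 141 185 197 197 196 196 151 147 143 146 146 | 147 147 151 149 152 170 167 168 169 168 169 165 141 153 164 168 170 168 143
84 | 189 191 190 191 188 187 164 138 181 198 199 198 199 156 146 148 142 147 | 143 149 146 145 163 172 168 167 171 169 169 156 145 152 165 169 171 162 137
87 | 189 188 185 190 186 187 173 141 167 196 197 194 200 173 144 146 148 145 | 147 147 145 145 176 170 170 173 168 166 171 147 146 157 169 172 164 158 146
90 | 187 188 187 190 189 188 178 143 156 196 195 195 197 182 149 145 148 143 | 143 147 143 143 187 168 172 168 164 171 171 142 148 161 166 173 158 161 152
93 | 182 180 180 179 149 154 147 131 127 189 188 185 187 165 117 121 122
[... 729 characters left out ...]
8 146 101 141 166 | 128 104 154 160 203 198 143 148 95 68 75 77 83 76 105 132 146 132 123
111 | 220 216 219 179 123 122 183 95 77 75 66 102 222 147 149 105 140 167 | 128 99 157 163 209 220 223 133 66 72 77 89 126 136 95 108 132 122 124
114 | 218 214 217 218 218 219 219 203 78 75 69 62 157 147 148 109 143 167 | 128 99 155 165 220 219 210 73 75 77 82 116 149 147 148 146 139 123 123
117 | 146 202 218 219 218 216 217 221 176 68 75 71 60 153 166 106 141 168 | 130 97 155 163 221 223 120 74 74 81 111 146 147 147 147 146 148 141 126
edges row86 8 8 12 14 146 142 138 138 143 145 137 171 181 139 150 188 190 189 188 187 189 189 186 | 175 160 178 172 169 169 176 160 160 162 157 157 159 157 163 164 86 96
```

The toe end caps show at about (195,105) and (323,105). That puts the toes about 2.5 mm further up the slope than assumed, leaving about 4 mm of clearance below the slide's lower edge. I'll set it down slowly.

Call:
{"name": "step_arm", "arguments": {"steps": [{"dp":[0.0017,0,0.0047],"angular":[0,0,0]},{"dp":[0.0034,0,0.0094],"angular":[0,0,0]},{"dp":[0.005,0,0.014],"angular":[0,0,0]},{"dp":[0.006,0,0.0165],"angular":[0,0,0]},{"dp":[0.0069,0,0.0189],"angular":[0,0,0]},{"dp":[0.0077,0,0.0212],"angular":[0,0,0]},{"dp":[0.0086,0,0.0236],"angular":[0,0,0]},{"dp":[0.0095,0,0.026],"angular":[0,0,0]},{"dp":[0.0103,0,0.0283],"angular":[0,0,0]},{"dp":[0.0112,0,0.0307],"angular":[0,0,0]},{"dp":[0.012,0,0.033],"angular":[0,0,0]},{"dp":[0.0129,0,0.0354],"angular":[0,0,0]},{"dp":[0.0138,0,0.0378],"angular":[0,0,0]},{"dp":[0.0155,0,0.0425],"angular":[0,0,0]},{"dp":[0.0172,0,0.0472],"angular":[0,0,0]},{"dp":[0.019,0,0.052],"angular":[0,0,0]},{"dp":[0.019,0,0.052],"angular":[0,0,0]},{"dp":[0.019,0,0.052],"angular":[0,0,0]}]}}

```text
time: 24.2
eef_pos: [0.4742, 0.3657, 0.0904]
tcp_rot: [-3.102, -0.131, -0.408]
force: [1.0, -0.7, -1.3]
finger_gap: 0.176
grip_force: 59.5
```

```bash
python3 bedchk.py w12; python3 - <<'E'
import cv2
g=cv2.cvtColor(cv2.imread('pics/w12.png'),cv2.COLOR_BGR2GRAY)
for c in (180,230,256,280,340): print(c,*g[84:136:2,c])
for r in (85,95,105): print('row',r,*g[r,150:200:2],'|',*g[r,315:365:2])
E
```

```text
lifter [601.  376.4 120.3] [  5.88 -34.83   3.34]
lifter in bed [ 56.9   0.5 -15. ] rot deg [-0.01  0.03  0.03]
toes px [[322.7, 118.5], [326.6, 125.9], [187.8, 118.3], [183.8, 125.8]]
slide px [[347.7, 94.5], [161.1, 94.4], [393.9, -136.0], [113.5, -136.2]]
180 184 185 185 186 185 183 183 187 185 182 187 181 185 182 219 217 220 193 173 131 147 151 147 147 147 145
230 147 145 144 145 135 151 141 146 145 199 197 196 198 187 223 219 215 219 221 220 219 220 221 221 219 221
256 144 146 146 141 141 153 137 147 143 144 140 142 143 123 95 144 170 167 170 166 166 168 170 170 166 170
280 146 146 143 147 139 152 142 147 142 197 199 197 200 185 221 220 221 218 219 218 220 219 218 219 221 219
340 162 158 151 151 150 145 142 142 143 136 138 138 139 105 65 66 68 71 67 66 67 63 70 67 64 68
row 85 138 170 184 187 189 187 185 186 183 187 185 187 184 185 183 185 183 185 183 184 184 183 186 196 197 | 168 165 165 167 144 143 144 145 147 143 137 137 150 153 156 173 168 165 167 167 155 160 163 158 161
row 95 142 137 166 185 184 186 186 186 188 181 184 186 184 187 181 184 184 185 185 186 181 184 186 192 194 | 167 166 167 155 138 144 148 144 142 139 139 140 139 159 176 172 173 169 169 146 163 162 160 164 160
row 105 139 140 143 164 183 184 186 186 182 185 186 184 186 183 185 182 183 185 184 182 181 182 183 182 194 | 168 167 161 142 141 145 147 142 144 158 140 136 137 145 156 148 174 170 148 138 146 155 158 164 161
```

```bash
cat > slide.py <<'E'
import sys
from fk import *
p=cams.camera_params('wrist');f=sys.argv[1]
if len(sys.argv)>3: p,im=snap('wrist',f)
else: im=cv2.imread(f'pics/{f}.png')
r0=float(sys.argv[2]); bed=np.array([546,371.3,100.]);Ab=rotlift(4.8,35)
def bedpt(uv,zz):
    o,d=ray(p,uv);o=(o*1000-bed)@Ab;d=d@Ab;return (o+d*((zz-o[2])/d[:,2:])).round(1).tolist()
es=[]
for a,b in ((165,182),(225,245),(268,290),(330,345)):
    L,r=edge(im,(a,r0),(b,r0),5); es.append(L[2:])
print(np.array(es).round(1).tolist(),'bed',bedpt(es,4))
L,r=edge(im,(151.5,85),(155.5,105),5); Rr,r2=edge(im,(344,85),(349,105),4); print(L[2:],r,Rr[2:],r2,bedpt([L[2:],Rr[2:]],4))
E
python3 slide.py w12 111
python3 - <<'E'
from fk import *
A=rotlift(4.8,35); bed=np.array([546,371.3,100])
x=fit(json.load(open('log.json')))
for a,z,pi in ((57,-22,35),(0,-22,35),(-60,-22,35),(-75,-22,35)): plan(f'{a},{z}',bed+A@[a,0,z],4.8,pi,x)
E
```

```text
[[174.0, 111.0], [234.39999389648438, 111.19999694824219], [278.70001220703125, 111.19999694824219], [337.29998779296875, 109.80000305175781]] bed [[2.4, 41.4, 4.0], [2.3, 10.6, 4.0], [2.4, -12.0, 4.0], [3.1, -41.7, 4.0]]
[153.9426   95.04588] 0.1765691864770526 [345.10712  95.22415] 0.8215611164386581 [[10.3, 49.9, 4.0], [10.3, -44.3, 4.0]]
57,-22 dp [0.006, 0.001, 0.017] ang [0.0, 0.0, 0.0] mm [478. 366.  85.] ik [ 0.72  0.2   1.95 -0.22  0.8   2.34]
    q [ 0.6   0.22  1.93 -0.19  0.77  2.21] res 0.0
0,-22 dp [-0.128, 0.001, 0.065] ang [0.0, 0.0, 0.0] mm [432. 362.  52.] ik [ 0.77  0.17  2.05 -0.25  0.73  2.43]
    q [ 0.65  0.21  2.03 -0.22  0.69  2.29] res 0.0
-60,-22 dp [-0.269, 0.001, 0.117] ang [0.0, 0.0, 0.0] mm [383. 358.  18.] ik [ 0.84  0.15  2.15 -0.29  0.67  2.54]
    q [ 0.71  0.21  2.11 -0.26  0.62  2.39] res 0.0
-75,-22 dp [-0.304, 0.001, 0.13] ang [0.0, 0.0, 0.0] mm [371. 357.   9.] ik [ 0.85  0.15  2.18 -0.3   0.65  2.57]
    q [ 0.72  0.21  2.14 -0.28  0.6   2.42] res 0.0
```

The slide's lower edge is level (row ≈111) and now sits at the toes, with the blade 12.5 mm below the rail plane. I'll check a withdrawal path (down, level out, back) for clearance.

```bash
cat > path.py <<'E'
from fk import *
from scipy.spatial.transform import Slerp
bed=np.array([546,371.3,100.]);Ab=rotlift(4.8,35)
pts=[]
for y in (-24,0,24): pts+= [[x,y,z] for x in np.linspace(-50,50,11) for z in(0,2.5)]+[[-50,y,12],[-50,y,14.5]]
for f in np.linspace(0,1,8): pts+=[[-52-28*f,y,6+44*f] for y in(-7,7)]
for f in np.linspace(0,1,8): pts+=[[-78-96*f,y,46+48*f+dz] for y in(-8,8) for dz in(-10,10)]
pts=np.array(pts)
def check(wps,n=12):
    x=fit(json.load(open('log.json'))); q0=ctrl.get_obs()['joint_positions']
    o=ctrl.get_obs();cur=(o['eef_pos']*1000,R.from_rotvec(o['tcp_rot']).as_matrix())
    for name,pos,yaw,pitch in wps:
        t,Rt=tool2(pos,yaw,pitch,B,0); S=Slerp([0,1],R.from_matrix(np.array([cur[1],Rt])))
        dmin=1e9;zmin=1e9;tz=1e9
        for f in np.linspace(0,1,n):
            tc=cur[0]+(t-cur[0])*f;M=S(f).as_matrix();A=M@np.diag([1,-1,-1.])@R.from_euler('y',-B,degrees=True).as_matrix()
            org=tc-M@[0,0,18.7]-A@[-115,0,66];W=org+pts@A.T;b=(W-bed)@Ab
            d=np.abs(b-[42,0,2])-[41,50,2]; dmin=min(dmin,np.linalg.norm(np.maximum(d,0),axis=1).min());zmin=min(zmin,W[:,2].min());tz=min(tz,tc[2])
        q,c=nik(x,t,Rt,q0);q0=q
        go(t,Rt,name);print('     slide gap',round(dmin,1),'zmin',round(zmin,1),'tcp zmin',round(tz,1),'q',q.round(2),round(c,2)); cur=(t,Rt)
E
python3 - <<'E'
from path import *
check([('1',[600,376,78],4.8,35),('2',[560,373,68],4.8,0),('3',[455,364,75],4.8,0),('4',[420,290,110],50,0),('5',[401.5,305,60],92,0),('6',[401.5,305,3],92,0)])
E
```

```text
1 dp [-0.03, 0.001, 0.102] ang [0.0, 0.0, 0.0] mm [473. 365.  48.] ik [ 0.72  0.24  1.97 -0.23  0.73  2.37]
     slide gap 0.5 zmin 47.0 tcp zmin 48.0 q [ 0.61  0.28  1.95 -0.2   0.7   2.23] 0.0
2 dp [-0.068, -0.0, -0.085] ang [0.0, -0.389, 0.0] mm [439. 363. 116.] ik [0.61 0.36 1.69 0.18 1.4  2.04]
     slide gap 30.3 zmin 47.0 tcp zmin 48.0 q [0.49 0.42 1.62 0.14 1.42 1.94] 0.0
3 dp [-0.318, 0.0, -0.17] ang [0.0, -0.389, 0.0] mm [334. 354. 123.] ik [0.71 0.16 1.91 0.21 1.35 2.12]
     slide gap 25.9 zmin 68.0 tcp zmin 116.4 q [0.57 0.24 1.84 0.16 1.37 2.  ] 0.0
4 dp [-0.309, 0.393, -0.258] ang [-0.022, -0.368, -0.509] mm [342. 197. 158.] ik [ 0.58 -0.05  2.07 -0.1   1.46  1.31]
     slide gap 43.4 zmin 75.0 tcp zmin 123.4 q [ 0.45  0.04  2.   -0.14  1.43  1.19] 0.0
5 dp [-0.19, 0.439, -0.097] ang [-0.043, -0.31, -0.98] mm [406. 184. 108.] ik [ 0.59  0.03  2.09 -0.31  1.23  0.69]
     slide gap 78.9 zmin 60.0 tcp zmin 108.4 q [ 0.48  0.11  2.02 -0.34  1.18  0.6 ] 0.0
6 dp [-0.227, 0.439, 0.04] ang [-0.043, -0.31, -0.98] mm [406. 184.  51.] ik [ 0.59  0.12  2.12 -0.33  1.11  0.73]
     slide gap 128.5 zmin 3.0 tcp zmin 51.4 q [ 0.48  0.21  2.04 -0.36  1.07  0.65] 0.0
```

Call:
{"name": "step_arm", "arguments": {"steps": [{"dp":[-0.002,0,0.007],"angular":[0,0,0]},{"dp":[-0.006,0,0.022],"angular":[0,0,0]},{"dp":[-0.014,0,0.047],"angular":[0,0,0]},{"dp":[-0.022,0.001,0.075],"angular":[0,0,0]},{"dp":[-0.03,0.001,0.102],"angular":[0,0,0]},{"dp":[-0.03,0.001,0.102],"angular":[0,0,0]},{"dp":[-0.034,0,0.083],"angular":[0,-0.039,0]},{"dp":[-0.038,0,0.065],"angular":[0,-0.078,0]},{"dp":[-0.041,0,0.046],"angular":[0,-0.117,0]},{"dp":[-0.045,0,0.027],"angular":[0,-0.156,0]},{"dp":[-0.049,0,0.009],"angular":[0,-0.195,0]},{"dp":[-0.053,0,-0.01],"angular":[0,-0.233,0]},{"dp":[-0.057,0,-0.029],"angular":[0,-0.272,0]},{"dp":[-0.06,0,-0.048],"angular":[0,-0.311,0]},{"dp":[-0.064,0,-0.066],"angular":[0,-0.35,0]},{"dp":[-0.068,0,-0.085],"angular":[0,-0.389,0]},{"dp":[-0.068,0,-0.085],"angular":[0,-0.389,0]},{"dp":[-0.068,0,-0.085],"angular":[0,-0.389,0]}]}}

```text
time: 26.5
eef_pos: [0.4392, 0.3627, 0.116]
tcp_rot: [3.076, 0.129, -0.542]
force: [-0.8, -0.2, -1.5]
finger_gap: 0.176
grip_force: 59.6
```

```bash
python3 - <<'E'
from path import *
lifter()
check([('3',[450,364,80],4.8,0),('4',[420,290,110],50,0),('5',[401.5,305,60],92,0)])
E
```

```text
lifter [560.2 372.9  67.6] [ 4.83 -0.02 -0.03]
3 dp [-0.27, -0.001, 0.065] ang [0.0, -0.0, 0.0] mm [329. 354. 128.] ik [0.72 0.15 1.92 0.21 1.36 2.13]
     slide gap 23.6 zmin 67.6 tcp zmin 116.0 q [0.57 0.22 1.85 0.16 1.38 2.  ] 0.0
4 dp [-0.297, 0.392, -0.005] ang [-0.171, -0.0, -0.472] mm [342. 197. 158.] ik [ 0.58 -0.05  2.07 -0.1   1.46  1.31]
     slide gap 45.6 zmin 80.0 tcp zmin 128.4 q [ 0.45  0.04  2.   -0.14  1.43  1.19] 0.0
5 dp [-0.107, 0.439, 0.059] ang [-0.331, 0.0, -0.91] mm [406. 184. 108.] ik [ 0.59  0.03  2.09 -0.31  1.23  0.69]
     slide gap 78.9 zmin 60.0 tcp zmin 108.4 q [ 0.48  0.11  2.02 -0.34  1.18  0.6 ] 0.0
```

Call:
{"name": "step_arm", "arguments": {"steps": [{"dp":[-0.03,0,0.007],"angular":[0,0,0]},{"dp":[-0.08,0,0.019],"angular":[0,0,0]},{"dp":[-0.135,0,0.033],"angular":[0,0,0]},{"dp":[-0.19,0,0.046],"angular":[0,0,0]},{"dp":[-0.24,-0.001,0.058],"angular":[0,0,0]},{"dp":[-0.27,-0.001,0.065],"angular":[0,0,0]},{"dp":[-0.274,0.055,0.055],"angular":[-0.024,0,-0.067]},{"dp":[-0.278,0.11,0.045],"angular":[-0.049,0,-0.135]},{"dp":[-0.282,0.167,0.035],"angular":[-0.073,0,-0.202]},{"dp":[-0.286,0.223,0.025],"angular":[-0.098,0,-0.27]},{"dp":[-0.29,0.28,0.015],"angular":[-0.122,0,-0.337]},{"dp":[-0.294,0.336,0.005],"angular":[-0.147,0,-0.405]},{"dp":[-0.297,0.392,-0.005],"angular":[-0.171,0,-0.472]},{"dp":[-0.265,0.4,0.006],"angular":[-0.198,0,-0.545]},{"dp":[-0.234,0.408,0.016],"angular":[-0.224,0,-0.618]},{"dp":[-0.202,0.415,0.027],"angular":[-0.251,0,-0.691]},{"dp":[-0.17,0.423,0.038],"angular":[-0.278,0,-0.764]},{"dp":[-0.139,0.431,0.048],"angular":[-0.304,0,-0.837]},{"dp":[-0.107,0.439,0.059],"angular":[-0.331,0,-0.91]},{"dp":[-0.107,0.439,0.059],"angular":[-0.331,0,-0.91]}]}}

```text
time: 29.0
eef_pos: [0.4047, 0.1834, 0.1082]
tcp_rot: [1.996, 2.063, -0.355]
force: [-0.2, -0.5, -1.5]
finger_gap: 0.176
grip_force: 59.6
```

```bash
python3 - <<'E'
from path import *
lifter();print(ctrl.get_obs()['finger_gap'])
check([('6',[401.5,305,3],92,0)])
E
```

```text
lifter [400.6 304.7  59.7] [ 9.189e+01  1.300e-01 -5.000e-02]
0.17642849065742314
6 dp [0.049, 0.003, 0.133] ang [-0.002, 0.0, -0.001] mm [406. 184.  51.] ik [ 0.59  0.12  2.12 -0.33  1.11  0.73]
     slide gap 129.4 zmin 3.0 tcp zmin 51.4 q [ 0.48  0.21  2.04 -0.36  1.07  0.65] 0.0
```

Now I lower it onto the mat, slowing near contact.

Call:
{"name": "step_arm", "arguments": {"steps": [{"dp":[0.008,0.001,0.02],"angular":[0,0,0]},{"dp":[0.018,0.002,0.05],"angular":[0,0,0]},{"dp":[0.029,0.003,0.08],"angular":[0,0,0]},{"dp":[0.038,0.003,0.105],"angular":[0,0,0]},{"dp":[0.044,0.003,0.12],"angular":[0,0,0]},{"dp":[0.047,0.003,0.128],"angular":[0,0,0]},{"dp":[0.048,0.003,0.131],"angular":[0,0,0]},{"dp":[0.049,0.003,0.133],"angular":[0,0,0]},{"dp":[0.049,0.003,0.133],"angular":[0,0,0]},{"dp":[0.049,0.003,0.133],"angular":[0,0,0]}]}}

```text
time: 30.25
eef_pos: [0.4071, 0.184, 0.0523]
tcp_rot: [1.994, 2.064, -0.352]
force: [-0.6, 0.3, -0.5]
finger_gap: 0.18
grip_force: 59.6
```

```bash
python3 - <<'E'
from fk import *
lifter();o=ctrl.get_obs();print(o['force'],o['grip_force'])
E
```

```text
lifter [402.9 305.3   3.9] [ 9.197e+01  3.000e-02 -1.000e-02]
[-0.59428097  0.33334605 -0.51056472] 59.642908573150635
```

Call:
{"name": "step_arm", "arguments": {"steps": [{"dp":[0.0005,0,0.0015],"angular":[0,0,0]},{"dp":[0.0005,0,0.0015],"angular":[0,0,0]},{"dp":[0.0005,0,0.0015],"angular":[0,0,0]},{"dp":[0.0005,0,0.0015],"angular":[0,0,0]},{"dp":[0.0005,0,0.0015],"angular":[0,0,0]},{"dp":[0.0005,0,0.0015],"angular":[0,0,0]},{"dp":[0.0005,0,0.0015],"angular":[0,0,0]},{"dp":[0.0005,0,0.0015],"angular":[0,0,0]}], "fingers": 1}}

```text
time: 31.25
eef_pos: [0.4069, 0.1839, 0.0514]
tcp_rot: [1.994, 2.064, -0.353]
force: [-0.2, 0.1, -0.0]
finger_gap: 1.0
grip_force: 0.0
```

Call:
{"name": "step_arm", "arguments": {"steps": [{"dp":[0,0,-0.03],"angular":[0,0,0]},{"dp":[0,0,-0.08],"angular":[0,0,0]},{"dp":[0,0,-0.15],"angular":[0,0,0]},{"dp":[0,0,-0.23],"angular":[0,0,0]},{"dp":[0,0,-0.3],"angular":[0,0,0]},{"dp":[0,0,-0.3],"angular":[0,0,0]},{"dp":[0,0,-0.3],"angular":[0,0,0]},{"dp":[0,0,-0.3],"angular":[0,0,0]}]}}

```text
time: 32.25
eef_pos: [0.4045, 0.2241, 0.1627]
tcp_rot: [1.994, 2.065, -0.358]
force: [0.5, 0.5, 0.7]
finger_gap: 1.0
grip_force: 0.0
```

```bash
python3 - <<'E'
from fk import *
o=ctrl.get_obs();print(o['eef_pos'].round(3),o['force'].round(2),abs(o['qvel']).max())
t,Rt=tool2([0,0,0],180,0,0,0); Rd=np.diag([-1,1,-1.])
x=fit(json.load(open('log.json')));t=np.array([418.7,262.6,300.7]);go(t,Rd,'w1');print(nik(x,t,Rd,o['joint_positions']))
p,im=snap('wrist','w13')
# expected blade/heel outline at final pose
A=rotlift(92,0);org=np.array([402.9,305.3,3]);b=(org+np.array([[-50,-24,2.5],[50,-24,2.5],[50,24,2.5],[-50,24,2.5]])@A.T)/1000
u=proj(p,b);print(u.round(1).tolist())
E
```

```text
[0.405 0.224 0.163] [0.54 0.5  0.74] 0.003167216449361657
w1 dp [-0.029, 0.037, -0.357] ang [-0.173, 0.176, -0.967] mm [419. 263. 301.] ik [ 0.56 -0.12  1.84  0.    1.43 -1.01]
(array([ 4.18051266e-01, -1.18986052e-01,  1.83363177e+00,  2.86227645e-17,
        1.42694693e+00, -1.15274506e+00]), np.float64(4.491727155712194e-26))
[[283.0, 99.3], [291.2, -39.2], [225.6, -39.2], [232.7, 99.3]]
```

```bash
python3 - <<'E'
from fk import *
go(np.array([440,330,340.]),np.diag([-1,1,-1.]),'v')
E
```

```text
v dp [0.093, 0.096, -0.506] ang [-0.173, 0.176, -0.967] mm [440. 330. 340.] ik [ 0.64 -0.    1.65  0.    1.49 -0.93]
```

Call:
{"name": "step_arm", "arguments": {"steps": [{"dp":[0,0,-0.12],"angular":[0,0,0]},{"dp":[0.03,0.03,-0.25],"angular":[-0.05,0.05,-0.2]},{"dp":[0.093,0.096,-0.506],"angular":[-0.173,0.176,-0.967]},{"dp":[0.093,0.096,-0.506],"angular":[-0.173,0.176,-0.967]},{"dp":[0.093,0.096,-0.506],"angular":[-0.173,0.176,-0.967]},{"dp":[0.093,0.096,-0.506],"angular":[-0.173,0.176,-0.967]},{"dp":[0.093,0.096,-0.506],"angular":[-0.173,0.176,-0.967]},{"dp":[0.093,0.096,-0.506],"angular":[-0.173,0.176,-0.967]},{"dp":[0.093,0.096,-0.506],"angular":[-0.173,0.176,-0.967]},{"dp":[0.093,0.096,-0.506],"angular":[-0.173,0.176,-0.967]},{"dp":[0.093,0.096,-0.506],"angular":[-0.173,0.176,-0.967]},{"dp":[0.093,0.096,-0.506],"angular":[-0.173,0.176,-0.967]},{"dp":[0.093,0.096,-0.506],"angular":[-0.173,0.176,-0.967]}]}}

```text
time: 33.92
eef_pos: [0.4404, 0.3305, 0.3413]
tcp_rot: [0.0, 3.14, 0.002]
force: [-0.7, 0.2, 0.5]
finger_gap: 0.998
grip_force: 0.0
```

```bash
python3 - <<'E'
from fk import *
p,im=snap('wrist','w14');print(ctrl.get_obs()['force'].round(1))
bed=np.array([546,371.3,100.]);Ab=rotlift(4.8,35)
pl_=proj(p,(bed+np.array([[2.4,-50,4],[82.4,-50,4],[82.4,50,4],[2.4,50,4]])@Ab.T)/1000)
def bedpt(uv,zz):
    o,d=ray(p,uv);o=(o*1000-bed)@Ab;d=d@Ab;return o+d*((zz-o[2])/d[:,2:])
q=quad(im,pl_,4);b=bedpt(q,4);print('slide pred',pl_.round(1).tolist(),'meas',q.round(1).tolist(),'bed',b[:,:2].round(1).tolist(),b.mean(0).round(1))
A=rotlift(92,0);org=np.array([402.9,305.3,3]);u=proj(p,(org+np.array([[-50,-24,2.5],[50,-24,2.5],[50,24,2.5],[-50,24,2.5]])@A.T)/1000)
q=quad(im,u,4);b=onz(p,q,.0055)*1000;print('blade',u.round(1).tolist(),q.round(1).tolist(),b[:,:2].round(1).tolist(),b.mean(0).round(1))
u=proj(p,np.array([[.362,.2302,.003],[.3574,.3794,.003],[.4407,.3816,.003],[.4461,.2327,.003]]));q=quad(im,u,4);b=onz(p,q,.003)*1000;print('mat',b[:,:2].round(1).tolist(),b.mean(0).round(1))
E
```

```text
[ 1.  -0.2 -0.2]
  res [0.79, 0.23, 0.21, 0.32]
slide pred [[250.3, 238.0], [253.8, 294.6], [324.9, 289.5], [316.9, 232.9]] meas [[249.60000610351562, 237.6999969482422], [255.8000030517578, 294.20001220703125], [325.70001220703125, 288.79998779296875], [318.6000061035156, 233.0]] bed [[1.8, -51.0], [82.1, -47.1], [81.5, 51.3], [2.8, 52.4]] [42.1  1.4  4. ]
  res [0.23, 0.12, 0.22, 0.15]
blade [[213.0, 148.4], [271.2, 146.4], [270.6, 117.4], [210.7, 119.5]] [[210.0, 148.89999389648438], [270.3999938964844, 146.10000610351562], [270.3999938964844, 117.4000015258789], [207.89999389648438, 118.9000015258789]] [[429.5, 251.0], [424.6, 354.7], [377.2, 354.1], [379.8, 249.8]] [402.8 302.4   5.5]
  res [0.17, 0.18, 0.22, 0.26]
mat [[362.4, 230.2], [357.6, 380.7], [440.8, 380.9], [445.9, 232.5]] [401.7 306.1   3. ]
```

The slide measures 42 mm up the bed and 1.4 mm off the centre line. The lifter is within 2 mm of the mat's centre, and the arm is clear. Handing in.

```bash
python3 -c "
from plant import workorder
print(workorder.sign_off())"
```

```text
the job is handed in; nothing more can be done
None
```

The job was handed in at about 34 s of the 64 s limit (the sign-off gave no verdict): by my last camera check the slide lies flat on the stand's rails against the toes, the lifter is flat on the mat within 2 mm of its centre, and the arm stayed clear of the bottles, though I did not re-measure them.

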